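Refill a spring-loaded tape-roll magazine from a leaning spindle

ROBOT

A 6-joint arm with a two-finger parallel gripper is mounted at the origin on a cart in front of the work surface, level with it; the furniture and walls round the work are solid. World frame = base frame: x ahead of the robot, y to its left, z up, the work surface at z = 0. Lengths are in m, angles in rad, forces in N, time in s.
With the tool pointing down it reaches from about 0.375 to 0.9 m from the base axis. Payload 3.1 kg.
Tool frame: the origin (TCP) lies on the centre line of the jaws, within the pads' length; the fingertips stand 14 mm ahead of it and the grasp point (between the pads) lies 5 mm behind it; z points along the fingers, y is the line along which they close (so a half turn about z gives the same grasp; the last joint's range is limited). The gripper opens to 87 mm and grips with 3 to 60 N. Pads are 19 mm wide; open, the fingers measure 117 mm over their backs; the gripper's body (75 mm by 190 mm) begins 51 mm behind the grasp point.
Start: joints at [1.157, 0.527, 1.433, -0, 1.181, -0.178], TCP at [0.146, 0.608, 0.212] pointing down, gripper open.
Joint ranges: [-3.08, 3.08], [-0.75, 2.2], [0.22, 2.44], [-1.43, 4.57], [0, 2.65], [-2.85, 2.85]. Speed limits (rad/s): [2.79, 2.79, 3.14, 3.14, 3.14, 3.14].

INTERFACE

Orientations are given as a unit quaternion [x, y, z, w].
In Python, from rig import robot gives the robot as it stands.
- The arm moves only by the tool move_arm, never from a script. Its argument "commands" is a list of rows, each an object with "hand": the finger opening in cm, from 0 to 8.7; "travel": the shift along the tool's x, y, z in cm, a list of three; "twist": the turn, a rotation vector about the tool's x, y, z in degrees, a list of three. In form: [{"hand": hand, "travel": [dx, dy, dz], "twist": [wx, wy, wz]}, ...]. A call has 1 to 5 rows; each row shifts and turns the commanded pose from where the row before left it, along the tool's axes as they then stand; what a row does not reach is not made up. A row lasts 1/12 s, in which the tool goes at most 41.7 mm and 7.16 degrees, less where a joint would pass 70% of its speed; a pose out of reach is approached as far as the arm can. A call is refused whole if a number of a shift passes 4.17 or a number of a turn 7.16, either way. A call with a gripper value outside its range is refused whole. The fingers move at their own pace and stop on an object; "force" is the grip in N (left out, the last holds). Time passes only in rows, so rows that do not move let the fingers close. It gives the time, the measured TCP pose, the force, the opening and the grip force at its end, in the units of the state.
- robot.get_obs(): the state, without advancing time (a new reading comes with each control period).
- robot.camera(name): name is "scene" or "top" or "wrist"; returns a dict with "frame" (400x640x3 uint8, red, green, blue), "fov_y" (degrees; the focal length in pixels is half the picture's height over the tangent of half this angle, whatever the lens; pixels are square), "cx", "cy" (the principal point, pixels), "extrinsics" (4x4, takes a point from camera to world coordinates); the wrist camera has in their place "T_tool_cam" (4x4, takes a point from camera to tool coordinates, whose origin is the TCP and whose axes are the flange's). Camera axes: x right, y down, z forward; pixel columns grow to the right and rows downward; lengths in m; the calibration is good to about 2 mm. A picture is of the moment at which its call begins: read the wrist's pose just before it. There is no depth.
- robot.hand_in(): hands the job in; it is judged then, once.
The state is a dict: "time": time; "q": joint angles; "joint_velocities": joint speeds; "joint_torque": joint torques, N m; "position": TCP position; "tool_rot": TCP orientation; "ft_force": force on the tool from outside, world axes, zero at the start; "moment": the same for the moment, N m; "grip_width": finger opening in m; "grip_force": force on a finger pad.
Only numpy, scipy, OpenCV 4.12 (cv2) and the standard library are available. Lean on these libraries where they do the work, as an engineer would, in place of code of your own. Each camera call takes 0.05 s, during which the arm holds its last target. There are 200 camera calls.

TASK

Refill the spring-loaded tape magazine: slide the two rolls of brown kraft tape off the leaning spindle and press them, one after the other, down through the magazine's mouth on top of the roll that is already in it, each one until both orange catches have snapped shut over it. Leave everything else on the desk where it is.

Things in the scene. Friction and masses are not known exactly. Their poses are not given: they have to be found in the camera images.
- magazine: spring-loaded magazine for tape rolls, fixed to the desk: round dark base 120 mm across, two white curved shells (smooth, bore 75 mm). Origin on the desk on the bore's axis, z up. Shells stand at its +x and -x sides; at its +y and -y sides the bore is open from rim to base, 50 mm wide, so that a gripper closing along the magazine's y can hold a roll while going down inside.
- magazine_mouth (a point): centre of the magazine's mouth, on the bore's axis at rim height, 150 mm above the desk; lead-in flared to 88 mm over the top 8 mm; axes as the magazine. Outside the shells sit black catch housings (to 60 mm from the axis, z 120 to 146 mm) with the orange catches (to 73 mm from the axis, 85 mm when pushed back).
- platform (a joint): how far the black spring platform in the magazine has sunk below its empty rest position, m: about 0.022 at the start with one roll in it; 24 mm more for every roll held under the catches (about 0.046 with two, 0.070 with three); stop at 0.080. The spring pushes up with 3 N empty, 7 N at 0.080.
- catch_1 (a joint): orange catch at the magazine's +x side, a bevelled sprung latch bolt: 0 = shut (out over the bore), up to 0.012 m pushed back. Flat underside 128 mm above the desk, reaching in to 28.5 mm from the axis; bevelled top from about 139 mm. A roll pushed straight down cams both back 5 mm (together under 10 N); they snap out when its top is below 128 mm and then hold the pile against the spring.
- catch_2 (a joint): the like catch at the magazine's -x side
- stand: spindle stand, fixed to the desk: round dark base of 124 mm diameter, aluminium stem, leaning black spindle. Origin on the desk under the middle of its two rolls; z up; the spindle leans 32 degrees from vertical towards the stand's -x, so its tip is towards the robot. The base's centre lies 40 mm from the origin towards +x.
- spindle_foot (a point): on the spindle's axis, centre of the upper face of the flange (58 mm diameter) on which the lower roll rests; 78 mm above the desk
- spindle_tip (a point): on the spindle's axis at its rounded tip, 53 mm from spindle_foot; the spindle is smooth, 44 mm in diameter (the rolls hang on it about 3 mm off-centre), the line foot to tip is the direction in which the rolls slide off
- roll_upper: roll of brown kraft tape, 68 mm outside and about 50 mm inside diameter, 24 mm high, 70 to 140 g; origin at the centre of one flat face, z along its axis; the body lies from z = 0 to 24 mm. At the start the upper one on the leaning spindle, its origin on the face towards the flange
- roll_lower: the like roll, at the start the lower one on the spindle, resting on the flange; the pads of a gripper that takes the upper roll low would hold it too
- roll_loaded: the like roll, already in the magazine at the start, on the platform under the catches
- pen_cup: white pen cup with pencils, 70 mm diameter, 193 mm high with the pencils; leave alone; origin under its centre
- stapler: green stapler, 38x140x39 mm; leave alone; origin under its centre
- mug: mug, 95 mm high, 84 mm diameter; leave alone; origin under it
- notes: pad of yellow sticky notes, 76x76x13 mm; leave alone; origin under its centre
- phone: black phone lying flat, 147x72x8 mm; leave alone
- ink_tin: flat ink-pad tin, 64x92x14 mm; leave alone; origin under its centre
- mouse: white computer mouse, 59x112x34 mm; leave alone

How it is judged:
On the way, in this order (a step that is already met when the one before it is completed fails the run):
1. the first of the two rolls is pressed in below the catches, and both catches are shut over it (((horizontal distance between roll_upper and magazine below 0.007 m and z of roll_upper in the frame of magazine between 0.03 and 0.131 m and angle between the z axis of roll_upper and the z axis of magazine, either way round below 0.1 rad) or (horizontal distance between roll_lower and magazine below 0.007 m and z of roll_lower in the frame of magazine between 0.03 and 0.131 m and angle between the z axis of roll_lower and the z axis of magazine, either way round below 0.1 rad)) and horizontal distance between roll_loaded and magazine below 0.007 m and z of roll_loaded in the frame of magazine between 0.03 and 0.131 m and angle between the z axis of roll_loaded and the z axis of magazine, either way round below 0.1 rad and value of joint platform between 0.042 and 0.06 m and value of joint each of catch_1, catch_2 below 0.003 m), for 0.2 s.
2. the second roll is pressed in below the catches too, and both catches are shut over it (horizontal distance between each of roll_upper, roll_lower, roll_loaded and magazine below 0.007 m and z of roll_upper in the frame of magazine between 0.03 and 0.131 m and angle between the z axis of each of roll_upper, roll_lower, roll_loaded and the z axis of magazine, either way round below 0.1 rad and z of roll_lower in the frame of magazine between 0.03 and 0.131 m and z of roll_loaded in the frame of magazine between 0.03 and 0.131 m and value of joint platform above 0.066 m and value of joint each of catch_1, catch_2 below 0.003 m), for 0.2 s.
At the end, for the whole second after the job is handed in: all three rolls lie flat (within 6 degrees) in the magazine, centred within 7 mm of its axis, below the underside of the catches; the platform has sunk 66 to 76 mm, both catches are shut (within 3 mm) and the rolls are at rest (all of step 2 and value of joint platform below 0.076 m and linear speed of each of roll_upper, roll_lower, roll_loaded below 0.02 m/s); the robot touches nothing.
It fails at once if one of the other things on the desk (pen cup, stapler, mug, notes, phone, ink tin, mouse) is moved by more than 20 mm (distance of any of pen_cup, stapler, mug, notes, phone, ink_tin, mouse from where it was at the start of the episode above 0.02 m).
It also fails if it takes over 72 s, if anything falls off the work surface, if the arm or the gripper's body presses on something with over 40 N, if the wrist force passes 120 N, or if a joint passes its speed limit or range.

## Working session

There is one attempt and no reset: what is moved stays moved. The work goes in short steps, Python scripts to look and compute and a tool call to move; the robot and the scene stay as the last step left them, time stands still between calls to the robot, and variables do not carry over. Pictures are saved under pics/ and viewed, at most 10 in all, crops included, and the job is handed in when it is done.

Besides the shell and the picture viewer there is one more tool, called after ">>>" as name(argument=value, ...), one argument or row to a line, values as JSON. move_arm: Moves the arm, as the interface text tells. Its arguments: {"type":"object","properties":{"commands":{"type":"array"},"force":{"type":"number"}},"required":["commands"]}

```bash
ls; mkdir -p pics
python3 - <<'E'
from rig import robot
import cv2,numpy as np,pickle
o=robot.get_obs();print(o)
d={}
for n in["scene","top","wrist"]:
    c=robot.camera(n);d[n]=c;cv2.imwrite(f"pics/{n}0.png",c["frame"][...,::-1])
    print(n,{k:np.round(v,4).tolist() if k!='frame' else 0 for k,v in c.items()})
pickle.dump(d,open("d0.pkl","wb"))
E
```

```text
pics
{'time': 0.0, 'q': array([ 1.15648549e+00,  5.28452075e-01,  1.43385466e+00, -1.10798140e-05,
        1.18140733e+00, -1.78494843e-01]), 'joint_velocities': array([ 0.00175273,  0.00262728, -0.00019129,  0.00156666, -0.00023682,
       -0.00041509]), 'joint_torque': array([ 3.31017209e-04, -4.40035987e+01, -1.76597482e+01,  6.32011145e-02,
        5.79392700e-02, -1.64493131e-04]), 'position': array([0.14569452, 0.6070279 , 0.21109547]), 'tool_rot': array([ 1.17632828e-01,  9.93056591e-01, -1.01594806e-03, -3.04913227e-04]), 'ft_force': array([-0.23154946,  0.23374696, -0.611337  ]), 'moment': array([ 0.00118567, -0.00159479,  0.04615916]), 'grip_force': 0.0, 'grip_width': 0.08686382058940584}
scene {'frame': 0, 'fov_y': 53.0321, 'cx': 321.0505, 'cy': 195.4146, 'extrinsics': [[0.6501, -0.3587, 0.6698, -0.163], [-0.7598, -0.3185, 0.5669, -0.6117], [0.0099, -0.8774, -0.4796, 0.6311], [0.0, 0.0, 0.0, 1.0]]}
top {'frame': 0, 'fov_y': 55.5002, 'cx': 317.8222, 'cy': 195.6401, 'extrinsics': [[-0.0261, -0.9812, 0.1911, 0.3423], [-0.9997, 0.0253, -0.0068, -0.0187], [0.0019, -0.1912, -0.9816, 1.2397], [0.0, 0.0, 0.0, 1.0]]}
wrist {'frame': 0, 'fov_y': 61.9034, 'cx': 318.7395, 'cy': 199.2753, 'T_tool_cam': [[0.0003, -0.956, -0.2932, 0.0801], [1.0, 0.0006, -0.001, -0.0005], [0.0011, -0.2932, 0.956, -0.1724], [0.0, 0.0, 0.0, 1.0]]}
```

View pics/scene0.png

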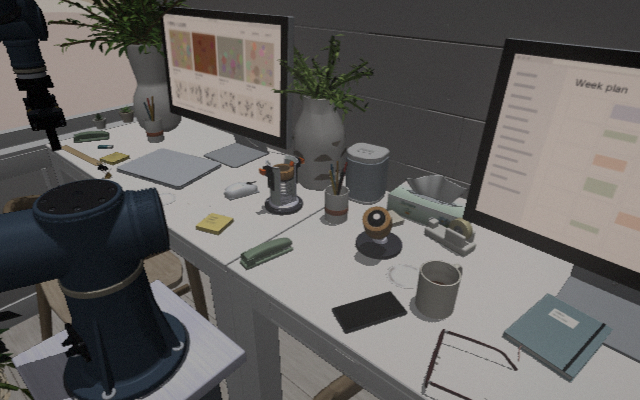

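View pics/top0.png

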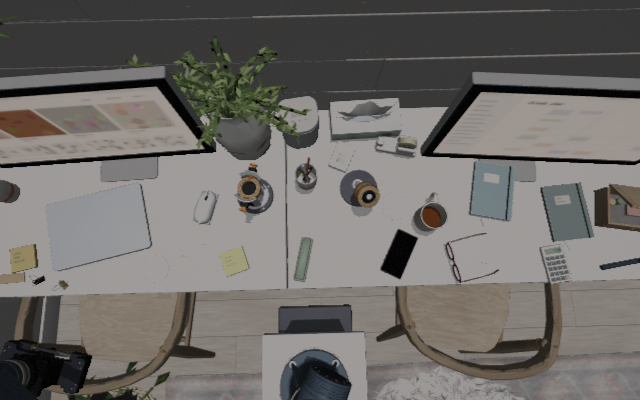

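The scene view shows the magazine near (283,185) and the stand near (378,240). In the top view they are near (250,190) and (362,190). Next I'll look at enlarged crops.

Run:
```python
import cv2,numpy as np,pickle
d=pickle.load(open("d0.pkl","rb"))
def crop(n,x,y,w=66,h=50,s=6):
    f=d[n]["frame"][y:y+h,x:x+w,::-1]; f=np.clip(f.astype(float)*1.5,0,255).astype(np.uint8)
    return cv2.resize(f,None,fx=s,fy=s,interpolation=cv2.INTER_CUBIC)
A=np.hstack([crop("top",220,164),crop("top",334,164)]);B=np.hstack([crop("scene",250,148,66,70,4),crop("scene",348,195,66,70,4)])
B=cv2.copyMakeBorder(B,0,0,0,A.shape[1]-B.shape[1],cv2.BORDER_CONSTANT)
cv2.imwrite("pics/c1.png",np.vstack([A,B]));print(np.vstack([A,B]).shape)
```

```text
(580, 792, 3)
```

View pics/c1.png

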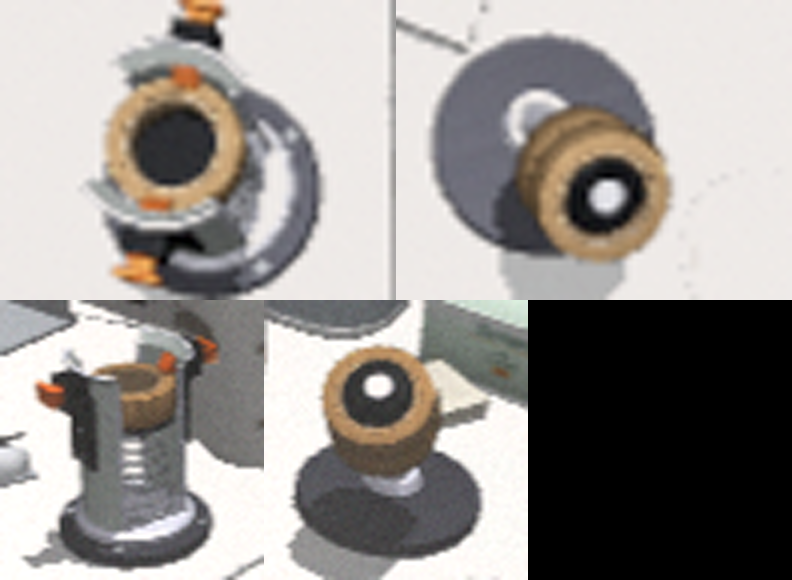

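The crops show the magazine's orange catches at top-crop px (200,10) and (137,270), and its roll centre at (175,145). The stand base centre is near (545,145), and the black spindle tip near (606,197). I'll cast rays from these.

```bash
cat > h.py <<'E'
import numpy as np,cv2
from scipy.spatial.transform import Rotation as R
def tw(o):
    T=np.eye(4);T[:3,:3]=R.from_quat(o["tool_rot"]).as_matrix();T[:3,3]=o["position"];return T
def ext(c,o=None): return c["extrinsics"] if "extrinsics" in c else tw(o)@c["T_tool_cam"]
def f_(c): return 200/np.tan(np.radians(c["fov_y"])/2)
def ray(c,uv,E):
    f=f_(c);v=np.array([(uv[0]-c["cx"])/f,(uv[1]-c["cy"])/f,1]);v=E[:3,:3]@v;return E[:3,3],v/np.linalg.norm(v)
def onz(c,uv,z,E): p,v=ray(c,uv,E);return p+v*(z-p[2])/v[2]
def tri(rs):
    A=0;b=0
    for p,v in rs: M=np.eye(3)-np.outer(v,v);A=A+M;b=b+M@p
    x=np.linalg.solve(A,b);return x,[np.linalg.norm((np.eye(3)-np.outer(v,v))@(x-p)) for p,v in rs]
def proj(c,X,E):
    x=np.linalg.inv(E)@np.append(X,1);f=f_(c);return x[:2]/x[2]*f+[c["cx"],c["cy"]]
E
python3 - <<'E'
from h import *;import pickle
d=pickle.load(open("d0.pkl","rb"));t,s=d["top"],d["scene"];Et,Es=ext(t),ext(s)
np.set_printoptions(precision=4,suppress=True)
T=lambda x,y:(220+(x+.5)/6-.5,164+(y+.5)/6-.5)
T2=lambda x,y:(334+(x-396+.5)/6-.5,164+(y+.5)/6-.5)
S=lambda x,y:(250+x/4,148+(y-300)/4); S2=lambda x,y:(348+(x-264)/4,195+(y-300)/4)
print("mag roll top",onz(t,T(175,143),.127,Et))
print("catch far",tri([ray(t,T(205,10),Et),ray(s,S(208,349),Es)]),"near",tri([ray(t,T(135,272),Et),ray(s,S(47,393),Es)]))
print("stand base z=.01",onz(t,T2(545,145),.01,Et), onz(s,S2(388,500),.01,Es))
print("tip",tri([ray(t,T2(606,197),Et),ray(s,S2(378,385),Es)]))
print("mag base",onz(s,S(136,527),.015,Es))
E
```

```text
mag roll top [0.5893 0.1796 0.127 ]
catch far (array([0.6561, 0.1619, 0.1376]), [np.float64(0.002015693368705525), np.float64(0.0020156933687053968)]) near (array([0.524 , 0.1962, 0.1364]), [np.float64(0.0011575773434890164), np.float64(0.0011575773434888245)])
stand base z=.01 [ 0.6049 -0.1623  0.01  ] [ 0.5987 -0.1695  0.01  ]
tip (array([ 0.5543, -0.1793,  0.1233]), [np.float64(0.001356783452458332), np.float64(0.001356783452458239)])
mag base [0.5767 0.1628 0.015 ]
```

>>> move_arm(
  commands=[
    {"hand": 8.7, "travel": [-3.4, -2.1, -0.4], "twist": [0, 0, 0]},
    {"hand": 8.7, "travel": [-3.4, -2.1, -0.4], "twist": [0, 0, 0]},
    {"hand": 8.7, "travel": [-3.4, -2.1, -0.4], "twist": [0, 0, 0]},
    {"hand": 8.7, "travel": [-3.4, -2.1, -0.4], "twist": [0, 0, 0]},
    {"hand": 8.7, "travel": [-3.4, -2.1, -0.4], "twist": [0, 0, 0]},
  ],
)

```text
time: 0.57
position: [0.2874, 0.4644, 0.232]
tool_rot: [0.117, 0.993, -0.0, -0.0]
ft_force: [0.2, 0.3, -0.6]
grip_width: 0.0871
grip_force: 0.0
```

>>> move_arm(
  commands=[
    {"hand": 8.7, "travel": [-3.4, -2.1, -0.4], "twist": [0, 0, 0]},
    {"hand": 8.7, "travel": [-3.4, -2.1, -0.4], "twist": [0, 0, 0]},
    {"hand": 8.7, "travel": [-3.4, -2.1, -0.4], "twist": [0, 0, 0]},
    {"hand": 8.7, "travel": [-3.4, -2.1, -0.4], "twist": [0, 0, 0]},
    {"hand": 8.7, "travel": [-3.4, -2.1, -0.4], "twist": [0, 0, 0]},
  ],
)

```text
time: 0.98
position: [0.4283, 0.3224, 0.2521]
tool_rot: [0.118, 0.993, -0.0, -0.0]
ft_force: [0.5, 0.2, -0.3]
grip_width: 0.0868
grip_force: 0.0
```

>>> move_arm(
  commands=[
    {"hand": 8.7, "travel": [-3.4, -2.1, -0.4], "twist": [0, 0, 0]},
    {"hand": 8.7, "travel": [-3.4, -2.1, -0.4], "twist": [0, 0, 0]},
    {"hand": 8.7, "travel": [-3.4, -2.1, -0.4], "twist": [0, 0, 0]},
    {"hand": 8.7, "travel": [-3.4, -2.1, -0.4], "twist": [0, 0, 0]},
    {"hand": 8.7, "travel": [0, 0, 0], "twist": [0, 0, 0]},
  ],
)

```text
time: 1.4
position: [0.5466, 0.2052, 0.2687]
tool_rot: [0.121, 0.993, -0.001, 0.003]
ft_force: [0.1, 0.1, 0.1]
grip_width: 0.0869
grip_force: 0.0
```

```bash
cat > snap.py <<'E'
import sys,pickle,cv2
from rig import robot
n=sys.argv[1];o=robot.get_obs();c=robot.camera("wrist");pickle.dump((o,c),open(n+".pkl","wb"))
cv2.imwrite(f"pics/{n}.png",c["frame"][...,::-1]);print(o["time"],o["position"],o["tool_rot"],o["q"])
E
python3 snap.py w1
```

```text
1.4 [0.54657305 0.20521595 0.26874939] [ 1.20783370e-01  9.92672545e-01 -7.96199925e-04  3.45865334e-03] [ 0.16981871  0.40892894  1.47441708 -0.00369557  1.25207866 -1.15767091]
```

View pics/w1.png

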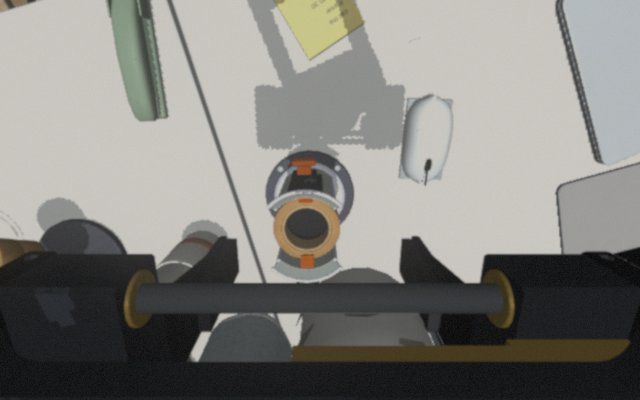

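The wrist view shows the loaded roll's ring centred near (307,229), the near catch at (303,167) and the far catch's inner tongue at (307,262). I'll measure the ring and the rim from this.

Run:
```python
from h import *;import pickle
np.set_printoptions(precision=4,suppress=True)
o,c=pickle.load(open("w1.pkl","rb"));E=ext(c,o)
im=c["frame"];x0,y0=255,145;r=im[y0:290,x0:365]
hsv=cv2.cvtColor(r,cv2.COLOR_RGB2HSV)
dk=(hsv[...,2]<75).astype(np.uint8)
n,l,st,ce=cv2.connectedComponentsWithStats(dk)
for i in range(1,n):
    if st[i,4]>60: print("dark",st[i]+[x0,y0,0,0,0],ce[i]+[x0,y0])
m=((hsv[...,0]<22)&(hsv[...,1]>75)).astype(np.uint8)
org=((hsv[...,0]<13)&(hsv[...,1]>175)).astype(np.uint8)
for nm,k in(("kraft",m&~org),("orange",org)):
    n,l,st,ce=cv2.connectedComponentsWithStats(k)
    for i in range(1,n):
        if st[i,4]>8: print(nm,st[i]+[x0,y0,0,0,0],ce[i]+[x0,y0],onz(c,ce[i]+[x0,y0],.133,E))
big=cv2.resize(r[...,::-1],None,fx=5,fy=5,interpolation=cv2.INTER_CUBIC);cv2.imwrite("pics/w1c.png",big)
```

```text
dark [288 151  48  17 344] [315.157  157.3401]
dark [287 169  36  22 530] [305.9868 181.3679]
dark [286 209  42  31 969] [306.7255 224.4985]
dark [255 282 110   8 723] [311.4523 286.1881]
kraft [291 158  25  18 290] [303.1793 165.3276] [0.5254 0.1945 0.133 ]
kraft [ 274  198   66   70 1866] [306.2696 229.0407] [0.5885 0.1811 0.133 ]
orange [308 162   6   3   9] [310.     162.7778] [0.5246 0.2013 0.133 ]
orange [300 167  10   7  25] [304.32 170.32] [0.5303 0.1943 0.133 ]
orange [300 199  11   3  30] [305.1667 200.0333] [0.5589 0.1877 0.133 ]
orange [302 256  11  11 114] [306.9561 261.307 ] [0.6232 0.1729 0.133 ]
```

View pics/w1c.png

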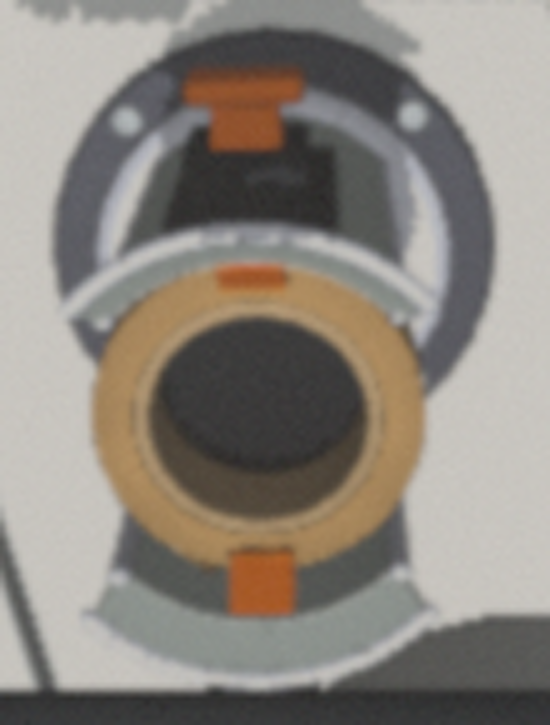

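The crop shows the rim corners at (68,318), (438,312), (88,612) and (435,610), and the roll centre at (259,417).

Run:
```python
from h import *;import pickle
np.set_printoptions(precision=4,suppress=True)
o,c=pickle.load(open("w1.pkl","rb"));E=ext(c,o)
P=lambda x,y:(255+(x+.5)/5-.5,145+(y+.5)/5-.5)
print("roll",onz(c,P(259,417),.127,E))
K=[onz(c,P(*p),.150,E) for p in [(68,318),(438,312),(88,612),(435,610)]]
print(np.array(K),np.mean(K,0))
for a,b in((2,0),(3,1)): v=K[a]-K[b];print(np.linalg.norm(v),np.degrees(np.arctan2(v[1],v[0])))
for a,b in((0,1),(2,3)): v=K[b]-K[a];print(np.linalg.norm(v),np.degrees(np.arctan2(v[1],v[0])))
L=onz(c,P(92,417),.127,E);Q=onz(c,P(425,417),.127,E);print(np.linalg.norm(L-Q))
a=onz(c,P(252,276),.139,E);b=onz(c,P(262,580),.139,E);v=b-a;print("catch",a,b,(a+b)/2,np.degrees(np.arctan2(v[1],v[0])))
```

```text
roll [0.5898 0.1807 0.127 ]
[[0.5534 0.1546 0.15  ]
 [0.5685 0.2211 0.15  ]
 [0.6125 0.1412 0.15  ]
 [0.6283 0.2071 0.15  ]] [0.5907 0.181  0.15  ]
0.06068086122670809 -12.777158356901785
0.06137862268359413 -13.19709177364784
0.06816473495507958 77.1577287863662
0.06771925604009567 76.56832034163159
0.06748724869657634
catch [0.5569 0.1883 0.139 ] [0.6195 0.1741 0.139 ] [0.5882 0.1812 0.139 ] -12.77079065015046
```

```bash
cat > plan.py <<'E'
from h import *
def plan(o,Rt,pt,R0=None,p0=None,n=None):
    "identical rows (cm, deg in tool axes) that take the tool to pose Rt,pt"
    R0=R.from_quat(o["tool_rot"]).as_matrix() if R0 is None else R0; p0=o["position"] if p0 is None else p0
    w=R.from_matrix(R0.T@Rt).as_rotvec(); p=R0.T@(np.array(pt)-p0)
    n=n or int(np.ceil(max(np.linalg.norm(p)/.040,np.degrees(np.linalg.norm(w))/7,1)))
    S=sum(R.from_rotvec(w*k/n).as_matrix() for k in range(n))
    print(n,"rows travel",np.round(np.linalg.solve(S,p)*100,2).tolist(),"twist",np.round(np.degrees(w/n),2).tolist())
def rot(yang,tilt=0):
    "tool down, tool y at yang deg in the xy plane, tool tilted in its xz plane so that -z leans by tilt towards tool x"
    a=np.radians(yang);y=np.array([np.cos(a),np.sin(a),0]);z=np.array([0,0,-1.]);x=np.cross(y,z)
    t=np.radians(tilt);z2=-(np.cos(t)*-z+np.sin(t)*x);return np.column_stack([np.cross(y,z2),y,z2])
E
python3 -c "
from plan import *;from rig import robot
o=robot.get_obs();print(o['position'],rot(105,32))
plan(o,rot(105,0),[.51,-.16,.29])"
```

```text
[0.54324713 0.20764909 0.2680929 ] [[-0.81915156 -0.25881905  0.5118627 ]
 [-0.219491    0.96592583  0.1371532 ]
 [-0.52991926  0.         -0.8480481 ]]
10 rows travel [0.28, -3.72, -0.22] twist [-0.0, 0.01, -2.88]
```

>>> move_arm(
  commands=[
    {"hand": 8.7, "travel": [0.28, -3.72, -0.22], "twist": [0, 0, -2.88]},
    {"hand": 8.7, "travel": [0.28, -3.72, -0.22], "twist": [0, 0, -2.88]},
    {"hand": 8.7, "travel": [0.28, -3.72, -0.22], "twist": [0, 0, -2.88]},
    {"hand": 8.7, "travel": [0.28, -3.72, -0.22], "twist": [0, 0, -2.88]},
    {"hand": 8.7, "travel": [0.28, -3.72, -0.22], "twist": [0, 0, -2.88]},
  ],
)

```text
time: 1.87
position: [0.4992, 0.0287, 0.2788]
tool_rot: [-0.01, 1.0, 0.0, -0.001]
ft_force: [0.3, -0.3, -0.0]
grip_width: 0.087
grip_force: 0.0
```

>>> move_arm(
  commands=[
    {"hand": 8.7, "travel": [0.28, -3.72, -0.22], "twist": [0, 0, -2.88]},
    {"hand": 8.7, "travel": [0.28, -3.72, -0.22], "twist": [0, 0, -2.88]},
    {"hand": 8.7, "travel": [0.28, -3.72, -0.22], "twist": [0, 0, -2.88]},
    {"hand": 8.7, "travel": [0.28, -3.72, -0.22], "twist": [0, 0, -2.88]},
    {"hand": 8.7, "travel": [0.28, -3.72, -0.22], "twist": [0, 0, -2.88]},
  ],
)

```text
time: 2.28
position: [0.5078, -0.1574, 0.2899]
tool_rot: [-0.135, 0.991, 0.001, -0.001]
ft_force: [1.3, 0.3, -0.3]
grip_width: 0.0871
grip_force: 0.0
```

>>> move_arm(
  commands=[
    {"hand": 8.7, "travel": [0, 0, 0], "twist": [0, 0, 0]},
    {"hand": 8.7, "travel": [0, 0, 0], "twist": [0, 0, 0]},
    {"hand": 8.7, "travel": [0, 0, 0], "twist": [0, 0, 0]},
  ],
)

```text
time: 2.53
position: [0.5081, -0.1558, 0.2895]
tool_rot: [-0.133, 0.991, 0.001, -0.001]
ft_force: [0.3, -0.2, 0.6]
grip_width: 0.0868
grip_force: 0.0
```

```bash
python3 snap.py w2
python3 - <<'E'
import cv2
f=cv2.imread("pics/w2.png");cv2.imwrite("pics/w2c.png",cv2.resize(f[90:280,200:440],None,fx=3,fy=3,interpolation=cv2.INTER_CUBIC))
E
```

```text
2.5333 [ 0.50808061 -0.15575359  0.28946107] [-1.32934530e-01  9.91123987e-01  1.06083251e-03 -7.25796385e-04] [-5.08387393e-01  3.14718634e-01  1.56532321e+00  8.71412194e-04
  1.26398371e+00 -2.34610655e+00]
```

View pics/w2c.png

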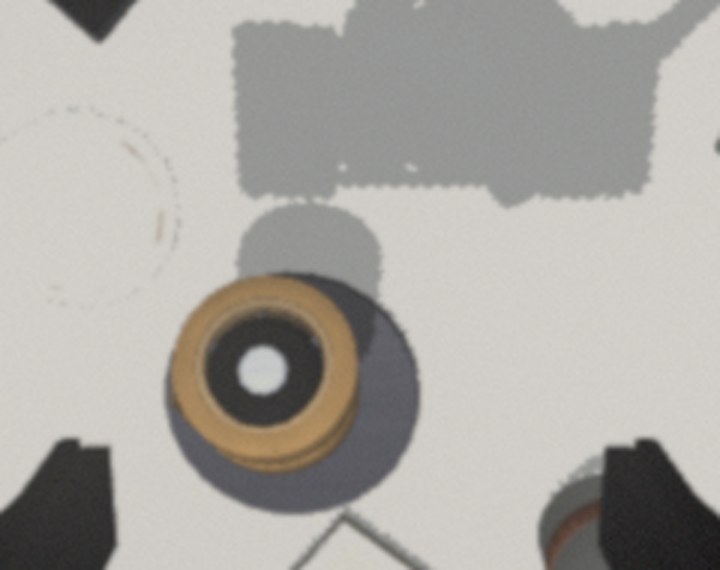

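The crop shows the upper roll's ring centred at (265,370), the white tip disc at (263,370) and the base disc centred at (293,393).

Run:
```python
from h import *;import pickle
np.set_printoptions(precision=4,suppress=True)
o,c=pickle.load(open("w2.pkl","rb"));E=ext(c,o)
hsv=cv2.cvtColor(c["frame"],cv2.COLOR_RGB2HSV)
r=hsv[180:265,250:345]
# tip disc
m=((r[...,2]>140)&(r[...,1]<40)).astype(np.uint8);n,l,st,ce=cv2.connectedComponentsWithStats(m)
tip=[ce[i]+[250,180] for i in range(1,n) if 60<st[i,4]<400 and abs(ce[i]-[37,33]).max()<8];print("tip",tip)
T=onz(c,tip[0],.123,E);print(T)
# kraft
m=((r[...,0]<25)&(r[...,1]>70)).astype(np.uint8);cs,_=cv2.findContours(m,cv2.RETR_CCOMP,cv2.CHAIN_APPROX_NONE)
for k in cs:
    if len(k)>40:(cx,cy),ax,an=cv2.fitEllipse(k);print("kraft",cx+250,cy+180,ax,an)
# base left/bottom/right arc: dark grey vs desk
P=lambda x,y:(200+(x+.5)/3-.5,90+(y+.5)/3-.5)
m=(hsv[...,2]<130).astype(np.uint8)
pts=[]
ctr=np.array(P(293,393))
for a in np.radians(np.r_[-5:150:3, 172:185:3]):  # image angles, y down
    d=np.array([np.cos(a),np.sin(a)])
    rr=np.arange(34,52,.25);v=[hsv[...,2][int(round(q[1])),int(round(q[0]))] for q in (ctr+d*k for k in rr)]
    g=np.where(np.array(v)>140)[0]
    if len(g): pts.append(ctr+d*rr[g[0]])
for z in(.004,.008,.012):
    X=np.array([onz(c,p,z,E) for p in pts]);(cx,cy),rad=np.zeros(2),0
    s=np.linalg.lstsq(np.c_[2*X[:,:2],np.ones(len(X))],(X[:,:2]**2).sum(1),rcond=None)[0]
    rad=np.sqrt(s[2]+s[0]**2+s[1]**2);v=T[:2]-s[:2];print(z,s[:2],"r",rad,"tip off",np.linalg.norm(v),np.degrees(np.arctan2(v[1],v[0])))
```

```text
tip [array([287.    , 213.0374])]
[ 0.5545 -0.1792  0.123 ]
kraft 288.75929260253906 214.11173629760742 (61.3176155090332, 64.72135925292969) 163.6917266845703
kraft 287.7030715942383 212.14183044433594 (38.82316970825195, 41.164794921875) 67.28939056396484
0.004 [ 0.6132 -0.1576] r 0.057484178596693476 tip off 0.06259706928775734 -159.78770272525642
0.008 [ 0.6116 -0.1578] r 0.056982107149972754 tip off 0.061042742962198054 -159.42953042587467
0.012 [ 0.61   -0.1579] r 0.056480035703270565 tip off 0.05949092669476927 -159.0526569573612
```

Run:
```python
from h import *;import pickle
np.set_printoptions(precision=4,suppress=True)
o,c=pickle.load(open("w2.pkl","rb"));Ew=ext(c,o);d=pickle.load(open("d0.pkl","rb"))
def edge(c,E,ctr,angs,r0,r1,zs):
    g=cv2.GaussianBlur(cv2.cvtColor(c["frame"],cv2.COLOR_RGB2GRAY),(0,0),.8).astype(np.float32);pts=[]
    for a in np.radians(angs):
        rr=np.arange(r0,r1,.25);x=(ctr[0]+rr*np.cos(a)).astype(np.float32);y=(ctr[1]+rr*np.sin(a)).astype(np.float32)
        v=cv2.remap(g,x[None],y[None],cv2.INTER_LINEAR)[0];i=np.argmax(np.diff(v));pts.append((x[i],y[i]))
    for z in zs:
        X=np.array([onz(c,p,z,E)[:2] for p in pts]);w=np.ones(len(X),bool)
        for _ in range(4):
            b=(X**2).sum(1)-.062**2
            from scipy.optimize import least_squares
            s=least_squares(lambda q:np.hypot(*(X-q).T)-.062,X.mean(0),loss='soft_l1',f_scale=.001);break
        v=np.array([.5545,-.1792])-s.x;print(z,s.x,"res",np.median(abs(s.fun)),"off",np.hypot(*v),np.degrees(np.arctan2(v[1],v[0]))%360)
P=lambda x,y:(200+(x+.5)/3-.5,90+(y+.5)/3-.5)
edge(c,Ew,P(293,393),np.r_[-20:170:3],30,52,(.004,.01))
T2=lambda x,y:(334+(x-396+.5)/6-.5,164+(y+.5)/6-.5)
edge(d["top"],ext(d["top"]),T2(545,145),np.r_[95:330:4],13,24,(.004,.01))
S2=lambda x,y:(348+(x-264)/4,195+(y-300)/4)
```

```text
0.004 [ 0.6081 -0.162 ] res 0.00037464211922569324 off 0.05630724796208718 197.82540241875162
0.01 [ 0.6049 -0.1627] res 0.0005085552178953484 off 0.05302655898288464 198.11655879259075
0.004 [ 0.6063 -0.1618] res 0.0005479397832048039 off 0.05463008457030673 198.53329598661173
0.01 [ 0.6048 -0.1614] res 0.0005821167831530083 off 0.05339578727565032 199.46638970794592
```

```bash
cat >> plan.py <<'E'
tip=np.array([.5545,-.1792,.123]);LA=np.radians(198.3);e=np.array([np.cos(LA),np.sin(LA),0]);k=np.array([0,0,1.])
t32=np.radians(32);a=np.sin(t32)*e+np.cos(t32)*k;pp=np.cos(t32)*e-np.sin(t32)*k;foot=tip-.053*a
RS=rot(108.3,32)
def S(s,off=.003): return foot+a*s+pp*off
M=np.array([.590,.181]);RM=rot(77,0)
E
python3 -c "
from plan import *;from rig import robot
o=robot.get_obs();print(S(.125),RS[:,2]+a);plan(o,RS,S(.125),n=6)"
```

```text
[ 0.51585997 -0.19197897  0.18246971] [ 0.00000000e+00 -8.32667268e-17  0.00000000e+00]
6 rows travel [0.47, -0.63, 1.74] twist [-0.12, -5.34, -0.49]
```

>>> move_arm(
  commands=[
    {"hand": 8.7, "travel": [0.47, -0.63, 1.74], "twist": [-0.12, -5.34, -0.49]},
    {"hand": 8.7, "travel": [0.47, -0.63, 1.74], "twist": [-0.12, -5.34, -0.49]},
    {"hand": 8.7, "travel": [0.47, -0.63, 1.74], "twist": [-0.12, -5.34, -0.49]},
    {"hand": 8.7, "travel": [0.47, -0.63, 1.74], "twist": [-0.12, -5.34, -0.49]},
    {"hand": 8.7, "travel": [0.47, -0.63, 1.74], "twist": [-0.12, -5.34, -0.49]},
  ],
)

```text
time: 3.0
position: [0.5307, -0.1698, 0.2186]
tool_rot: [-0.127, 0.972, 0.029, 0.197]
ft_force: [-0.4, -0.6, -0.1]
grip_width: 0.0865
grip_force: 0.0
```

>>> move_arm(
  commands=[
    {"hand": 8.7, "travel": [0.47, -0.63, 1.74], "twist": [-0.12, -5.34, -0.49]},
    {"hand": 8.7, "travel": [0, 0, 0], "twist": [0, 0, 0]},
    {"hand": 8.7, "travel": [0, 0, 0], "twist": [0, 0, 0]},
    {"hand": 8.7, "travel": [0, 0, 0], "twist": [0, 0, 0]},
  ],
)

```text
time: 3.33
position: [0.5573, -0.1626, 0.2224]
tool_rot: [-0.124, 0.967, 0.025, 0.22]
ft_force: [0.2, 0.9, 0.2]
grip_width: 0.0873
grip_force: 0.0
```

```bash
python3 snap.py w3
python3 - <<'E'
from plan import *;import pickle
np.set_printoptions(precision=4,suppress=True)
o,c=pickle.load(open("w3.pkl","rb"));E=ext(c,o)
plan(o,RS,S(.041))
for n,X in(("tip",tip),("ring c",foot+a*.048+pp*.003)):print(n,proj(c,X,E))
hsv=cv2.cvtColor(c["frame"],cv2.COLOR_RGB2HSV)
m=((hsv[...,0]<25)&(hsv[...,1]>70)).astype(np.uint8);cs,_=cv2.findContours(m,cv2.RETR_CCOMP,cv2.CHAIN_APPROX_NONE)
for q in cs:
    if len(q)>80:print("kraft",cv2.fitEllipse(q))
cv2.imwrite("pics/w3c.png",c["frame"][100:,...,::-1])
E
```

```text
3.3333 [ 0.55734254 -0.16256326  0.22236966] [-0.12362272  0.96724677  0.02538686  0.22024219] [-0.67073004  0.34810732  1.83954629  0.53093932  0.74167459 -2.8537069 ]
3 rows travel [1.83, -0.49, 3.23] twist [-0.7, -2.13, -1.06]
tip [300.699  139.7646]
ring c [301.0545 135.8135]
kraft ((532.826904296875, 350.6937561035156), (21.05237579345703, 521.8772583007812), 89.06045532226562)
kraft ((139.12588500976562, 298.9189758300781), (30.469207763671875, 56.8498649597168), 12.145590782165527)
kraft ((498.3377380371094, 298.76483154296875), (30.833412170410156, 58.347084045410156), 168.60951232910156)
kraft ((620.1063232421875, 237.11753845214844), (50.44803237915039, 54.700809478759766), 145.20286560058594)
kraft ((474.06805419921875, 251.88697814941406), (21.36935806274414, 76.44822692871094), 152.61753845214844)
kraft ((442.4176330566406, 194.0078582763672), (49.638553619384766, 60.303226470947266), 72.57856750488281)
kraft ((301.7373046875, 133.5486297607422), (85.02999877929688, 86.63411712646484), 169.44537353515625)
kraft ((301.70159912109375, 135.86868286132812), (56.934532165527344, 57.8455924987793), 76.66548919677734)
```

View pics/w3c.png

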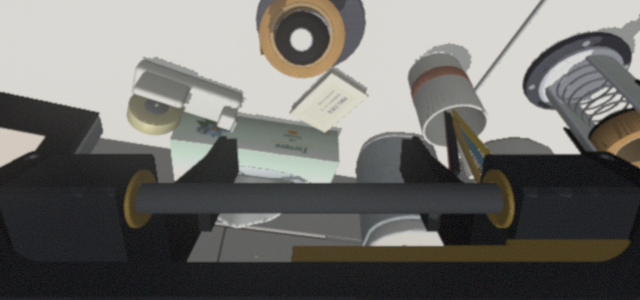

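The roll ring is at (301,134) in the full frame, as predicted. Joint 6 is at its limit, so I'll turn the tool by a half turn.

>>> move_arm(
  commands=[
    {"hand": 8.7, "travel": [0, 0, 0], "twist": [0, 0, 7]},
    {"hand": 8.7, "travel": [0, 0, 0], "twist": [0, 0, 7]},
    {"hand": 8.7, "travel": [0, 0, 0], "twist": [0, 0, 7]},
    {"hand": 8.7, "travel": [0, 0, 0], "twist": [0, 0, 7]},
    {"hand": 8.7, "travel": [0, 0, 0], "twist": [0, 0, 7]},
  ],
)

```text
time: 3.8
position: [0.5574, -0.1639, 0.2227]
tool_rot: [0.177, 0.959, 0.091, 0.203]
ft_force: [-0.4, -0.5, -0.3]
grip_width: 0.087
grip_force: 0.0
```

>>> move_arm(
  commands=[
    {"hand": 8.7, "travel": [0, 0, 0], "twist": [0, 0, 7]},
    {"hand": 8.7, "travel": [0, 0, 0], "twist": [0, 0, 7]},
    {"hand": 8.7, "travel": [0, 0, 0], "twist": [0, 0, 7]},
    {"hand": 8.7, "travel": [0, 0, 0], "twist": [0, 0, 7]},
    {"hand": 8.7, "travel": [0, 0, 0], "twist": [0, 0, 7]},
  ],
)

```text
time: 4.22
position: [0.5574, -0.164, 0.2227]
tool_rot: [0.457, 0.861, 0.147, 0.166]
ft_force: [0.0, -0.4, -0.3]
grip_width: 0.0872
grip_force: 0.0
```

>>> move_arm(
  commands=[
    {"hand": 8.7, "travel": [0, 0, 0], "twist": [0, 0, 7]},
    {"hand": 8.7, "travel": [0, 0, 0], "twist": [0, 0, 7]},
    {"hand": 8.7, "travel": [0, 0, 0], "twist": [0, 0, 7]},
    {"hand": 8.7, "travel": [0, 0, 0], "twist": [0, 0, 7]},
    {"hand": 8.7, "travel": [0, 0, 0], "twist": [0, 0, 7]},
  ],
)

```text
time: 4.63
position: [0.5574, -0.164, 0.2227]
tool_rot: [0.695, 0.684, 0.191, 0.114]
ft_force: [0.0, -0.4, 0.4]
grip_width: 0.0867
grip_force: 0.0
```

>>> move_arm(
  commands=[
    {"hand": 8.7, "travel": [0, 0, 0], "twist": [0, 0, 7]},
    {"hand": 8.7, "travel": [0, 0, 0], "twist": [0, 0, 7]},
    {"hand": 8.7, "travel": [0, 0, 0], "twist": [0, 0, 7]},
    {"hand": 8.7, "travel": [0, 0, 0], "twist": [0, 0, 7]},
    {"hand": 8.7, "travel": [0, 0, 0], "twist": [0, 0, 7]},
  ],
)

```text
time: 5.05
position: [0.5574, -0.164, 0.2227]
tool_rot: [0.868, 0.443, 0.216, 0.052]
ft_force: [-0.5, 1.4, -0.1]
grip_width: 0.0874
grip_force: 0.0
```

>>> move_arm(
  commands=[
    {"hand": 8.7, "travel": [0, 0, 0], "twist": [0, 0, 7]},
    {"hand": 8.7, "travel": [0, 0, 0], "twist": [0, 0, 7]},
    {"hand": 8.7, "travel": [0, 0, 0], "twist": [0, 0, 7]},
    {"hand": 8.7, "travel": [0, 0, 0], "twist": [0, 0, 7]},
    {"hand": 8.7, "travel": [0, 0, 0], "twist": [0, 0, 0]},
  ],
)

```text
time: 5.47
position: [0.5575, -0.164, 0.2227]
tool_rot: [0.949, 0.222, 0.222, -0.002]
ft_force: [-0.8, 0.7, 0.4]
grip_width: 0.0873
grip_force: 0.0
```

```bash
sed -i 's/^RS=.*/RS=rot(288.3,-32)/; s/RM=rot(77,0)/RM=rot(257,0)/' plan.py; python3 -c "
from plan import *;from rig import robot
np.set_printoptions(precision=4,suppress=True)
o=robot.get_obs();print(o['position'],o['q'],R.from_quat(o['tool_rot']).as_matrix()@[0,0,1],RS[:,2]);plan(o,RS,S(.125))"
```

```text
[ 0.5575 -0.164   0.2227] [-0.6728  0.348   1.8389  0.5316  0.7412  0.0803] [ 0.4211  0.1021 -0.9013] [ 0.5031  0.1664 -0.848 ]
2 rows travel [-3.12, 0.31, 0.7] twist [0.77, 3.27, 4.29]
```

>>> move_arm(
  commands=[
    {"hand": 8.7, "travel": [-3.12, 0.31, 0.7], "twist": [0.77, 3.27, 4.29]},
    {"hand": 8.7, "travel": [-3.12, 0.31, 0.7], "twist": [0.77, 3.27, 4.29]},
    {"hand": 8.7, "travel": [0, 0, 0], "twist": [0, 0, 0]},
    {"hand": 8.7, "travel": [0, 0, 0], "twist": [0, 0, 0]},
  ],
)

```text
time: 5.8
position: [0.5144, -0.1929, 0.181]
tool_rot: [0.949, 0.152, 0.271, -0.045]
ft_force: [0.7, 0.9, 0.3]
grip_width: 0.087
grip_force: 0.0
```

```bash
python3 -c "
from plan import *;from rig import robot
np.set_printoptions(precision=4,suppress=True)
o=robot.get_obs();print(o['position'],S(.125),o['q']);plan(o,RS,S(.041),n=4)"
```

```text
[ 0.5144 -0.1929  0.181 ] [ 0.5159 -0.192   0.1825] [-0.8637  0.4099  1.981   0.8456  0.7135 -0.2574]
4 rows travel [0.06, -0.01, 2.09] twist [-0.02, 0.03, -0.02]
```

>>> move_arm(
  commands=[
    {"hand": 8.7, "travel": [0.06, 0, 2.09], "twist": [0, 0, 0]},
    {"hand": 8.7, "travel": [0.06, 0, 2.09], "twist": [0, 0, 0]},
    {"hand": 8.7, "travel": [0.06, 0, 2.09], "twist": [0, 0, 0]},
    {"hand": 8.7, "travel": [0.06, 0, 2.0], "twist": [0, 0, 0]},
    {"hand": 8.7, "travel": [0, 0, 0], "twist": [0, 0, 0]},
  ],
)

```text
time: 6.22
position: [0.5612, -0.1757, 0.112]
tool_rot: [0.949, 0.156, 0.272, -0.045]
ft_force: [-0.2, 0.5, 0.6]
grip_width: 0.087
grip_force: 0.0
```

>>> move_arm(
  commands=[
    {"hand": 8.7, "travel": [0, 0, 0], "twist": [0, 0, 0]},
    {"hand": 8.7, "travel": [0, 0, 0], "twist": [0, 0, 0]},
  ],
)

```text
time: 6.38
position: [0.5603, -0.1772, 0.1144]
tool_rot: [0.949, 0.155, 0.273, -0.043]
ft_force: [0.6, -0.5, -0.2]
grip_width: 0.0867
grip_force: 0.0
```

```bash
cat > chk.py <<'E'
from plan import *;from rig import robot;import sys
np.set_printoptions(precision=4,suppress=True)
o=robot.get_obs();d=o['position']-foot
print("t",o['time'],"s",d@a,"off",d@pp,"lat",d@np.cross(a,pp),"ang",np.degrees(R.from_matrix(RS.T@R.from_quat(o['tool_rot']).as_matrix()).as_rotvec()),o['ft_force'],o['grip_width'])
E
python3 chk.py
```

```text
t 6.3833 s 0.042500674081906 off -0.0006412872689088682 lat -4.335636530718587e-05 ang [ 0.0068  0.0498 -0.2605] [ 0.5919 -0.4946 -0.2105] 0.08670257413099364
```

>>> move_arm(
  commands=[
    {"hand": 8.7, "travel": [-0.35, 0, 0.1], "twist": [0, 0, 0]},
    {"hand": 8.7, "travel": [0, 0, 0], "twist": [0, 0, 0]},
    {"hand": 8.7, "travel": [0, 0, 0], "twist": [0, 0, 0]},
  ],
)

```text
time: 6.63
position: [0.5571, -0.1788, 0.1113]
tool_rot: [0.949, 0.153, 0.272, -0.043]
ft_force: [0.2, -0.1, 0.3]
grip_width: 0.0872
grip_force: 0.0
```

```bash
python3 chk.py
```

```text
t 6.6333 s 0.041718340859171116 off 0.003938086863544868 lat 0.0004420995069472434 ang [-0.037   0.0306 -0.0826] [ 0.1763 -0.0603  0.2604] 0.08724920610550696
```

Within 1 mm of the target. Closing the fingers.

>>> move_arm(
  commands=[
    {"hand": 6.0, "travel": [0.05, 0, 0], "twist": [0, 0, 0]},
    {"hand": 6.0, "travel": [0, 0, 0], "twist": [0, 0, 0]},
    {"hand": 6.0, "travel": [0, 0, 0], "twist": [0, 0, 0]},
    {"hand": 6.0, "travel": [0, 0, 0], "twist": [0, 0, 0]},
    {"hand": 6.0, "travel": [0, 0, 0], "twist": [0, 0, 0]},
  ],
  force=40,
)

```text
time: 7.05
position: [0.5577, -0.1783, 0.1108]
tool_rot: [0.949, 0.154, 0.272, -0.044]
ft_force: [0.3, 0.2, -0.3]
grip_width: 0.0637
grip_force: 0.0
```

```bash
python3 chk.py
```

```text
t 7.05 s 0.04093334545828397 off 0.003621480963015799 lat 0.0001350372320757486 ang [ 0.0245  0.0014 -0.0714] [ 0.2806  0.2184 -0.2835] 0.06366092764355831
```

Run:
```python
from rig import robot;import cv2,numpy as np
f=robot.camera("scene")["frame"][185:265,330:430,::-1];w=robot.camera("wrist")["frame"][:,:,::-1]
f=np.clip(f*1.4,0,255).astype(np.uint8)
a=cv2.resize(f,(500,400),interpolation=cv2.INTER_CUBIC);b=cv2.resize(w[40:360,200:440],(300,400))
cv2.imwrite("pics/g1.png",np.hstack([a,b]));print(robot.get_obs()["grip_width"],robot.get_obs()["grip_force"])
```

```text
0.06142385911146727 0.0
```

View pics/g1.png

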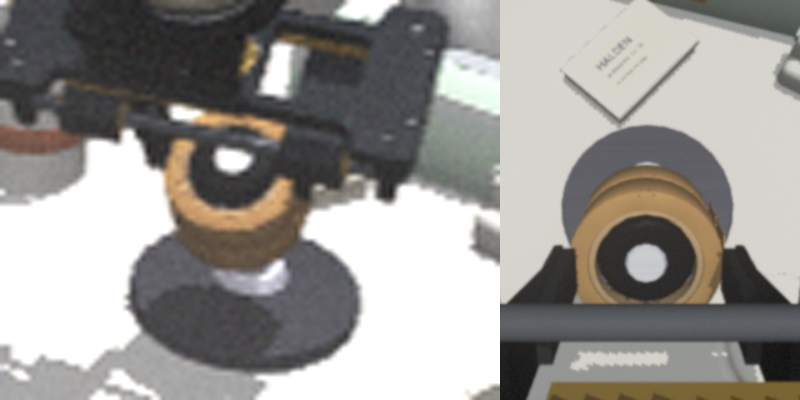

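The scene crop shows the fingers beside the roll, but the width has already passed 68 mm. The wrist crop has the tip disc at full-frame (318,250) and the finger ends at about (258,240) and (380,240). I'll compare these with the predictions.

Run:
```python
from plan import *;from rig import robot
np.set_printoptions(precision=4,suppress=True)
o=robot.get_obs();c=robot.camera("wrist");E=ext(c,o);Tt=tw(o);print(o["position"],o["tool_rot"],o["grip_width"])
for n,X in(("tip",tip),("ring c",foot+a*.048+pp*.003),("ring L",foot+a*.048+pp*.003+RS[:,1]*.034),("ring R",foot+a*.048+pp*.003-RS[:,1]*.034)):print(n,proj(c,X,E))
for z in(-.024,-.005,.014):
  for y in(-.031,.031):print("finger",z,y,proj(c,(Tt@[0,y,z,1])[:3],E))
d,v=ray(c,(317.6,249.6),E)
s=np.linalg.lstsq(np.c_[v,-a],foot-d,rcond=None)[0];P=d+v*s[0];print("tip by ray on axis s=",s[1], "miss",P-(foot+a*s[1]))
m=c["frame"];g=robot.camera("top")["frame"]
import cv2;cv2.imwrite("pics/g2.png",cv2.resize(g[150:230,320:410,::-1],None,fx=5,fy=5,interpolation=cv2.INTER_CUBIC))
```

```text
[ 0.5577 -0.1782  0.1108] [ 0.9489  0.1535  0.2721 -0.0439] 0.06142385911146727
tip [316.6536 250.3894]
ring c [316.7087 251.3563]
ring L [379.1667 251.4637]
ring R [254.239  251.2489]
finger -0.024 -0.031 [254.291  267.5387]
finger -0.024 0.031 [379.1765 267.5774]
finger -0.005 -0.031 [260.6457 250.631 ]
finger -0.005 0.031 [373.1889 250.6692]
finger 0.014 -0.031 [265.8571 236.7649]
finger 0.014 0.031 [368.2782 236.8023]
tip by ray on axis s= 0.05204308878583141 miss [ 0.0002 -0.0005 -0.    ]
```

>>> move_arm(
  commands=[
    {"hand": 5.8, "travel": [0, 0, 0], "twist": [0, 0, 0]},
    {"hand": 5.8, "travel": [0, 0, 0], "twist": [0, 0, 0]},
  ],
  force=40,
)

```text
time: 7.42
position: [0.5577, -0.1782, 0.1108]
tool_rot: [0.949, 0.154, 0.272, -0.044]
ft_force: [0.5, -1.2, -1.4]
grip_width: 0.0584
grip_force: 0.0
```

Run:
```python
from rig import robot;import cv2,numpy as np
o=robot.get_obs();print(o["grip_width"],o["grip_force"],o["ft_force"],o["time"])
c=robot.camera("wrist")["frame"];t=robot.camera("top")["frame"]
g=np.hstack([cv2.resize(c[190:310,230:410,::-1],(480,320),interpolation=cv2.INTER_CUBIC),cv2.resize(t[160:224,335:399,::-1],(320,320),interpolation=cv2.INTER_CUBIC)])
cv2.imwrite("pics/g3.png",np.clip(g*1.4,0,255).astype(np.uint8))
```

```text
0.05841333850677524 0.0 [ 0.5117708  -1.16284049 -1.36791447] 7.4167
```

View pics/g3.png

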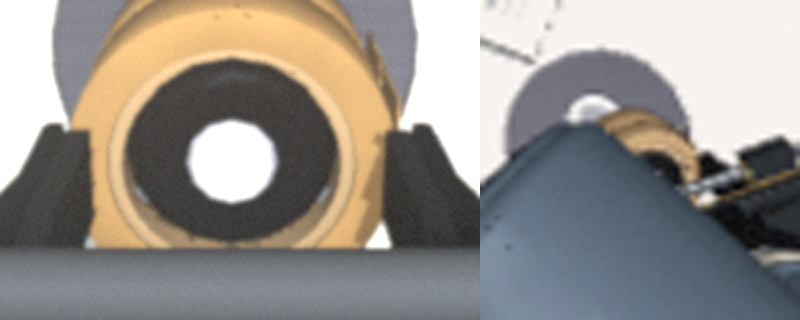

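The fingertips sit over the roll's face, not beside it. By image scale they end about 10 mm behind the nominal TCP, not 14 mm ahead. I'll confirm by touching the face gently with the fingers narrowed.

>>> move_arm(
  commands=[
    {"hand": 5.8, "travel": [0, 0, 0.1], "twist": [0, 0, 0]},
    {"hand": 5.8, "travel": [0, 0, 0.1], "twist": [0, 0, 0]},
    {"hand": 5.8, "travel": [0, 0, 0], "twist": [0, 0, 0]},
  ],
)

```text
time: 7.77
position: [0.5588, -0.1779, 0.109]
tool_rot: [0.949, 0.154, 0.272, -0.044]
ft_force: [-0.0, 0.5, 0.1]
grip_width: 0.0577
grip_force: 0.0
```

>>> move_arm(
  commands=[
    {"hand": 5.8, "travel": [0, 0, 0.1], "twist": [0, 0, 0]},
    {"hand": 5.8, "travel": [0, 0, 0.1], "twist": [0, 0, 0]},
    {"hand": 5.8, "travel": [0, 0, 0], "twist": [0, 0, 0]},
  ],
)

```text
time: 8.02
position: [0.5595, -0.1777, 0.108]
tool_rot: [0.949, 0.154, 0.272, -0.044]
ft_force: [-4.3, -0.6, 6.9]
grip_width: 0.0582
grip_force: 3.9
```

```bash
python3 chk.py
```

```text
t 8.0167 s 0.037554976553813145 off 0.0034973733386601466 lat 0.00010360138611835951 ang [-0.0002  0.0248 -0.0863] [-4.2936 -0.6163  6.8511] 0.05819845145972627
```

Contact came at s = 37.6 mm, so the fingertips are 10.4 mm behind the TCP, which matches the image. I'll back off, open, go deeper and grip.

>>> move_arm(
  commands=[
    {"hand": 5.8, "travel": [0, 0, -0.8], "twist": [0, 0, 0]},
    {"hand": 8.7, "travel": [0.05, 0, 0], "twist": [0, 0, 0]},
    {"hand": 8.7, "travel": [0, 0, 0], "twist": [0, 0, 0]},
    {"hand": 8.7, "travel": [0, 0, 0], "twist": [0, 0, 0]},
    {"hand": 8.7, "travel": [0, 0, 0], "twist": [0, 0, 0]},
  ],
)

```text
time: 8.43
position: [0.5562, -0.1787, 0.1144]
tool_rot: [0.949, 0.154, 0.272, -0.044]
ft_force: [0.1, -0.1, 0.0]
grip_width: 0.077
grip_force: 0.0
```

>>> move_arm(
  commands=[
    {"hand": 8.7, "travel": [0, 0, 0], "twist": [0, 0, 0]},
    {"hand": 8.7, "travel": [0, 0, 0.8], "twist": [0, 0, 0]},
    {"hand": 8.7, "travel": [0, 0, 0.75], "twist": [0, 0, 0]},
    {"hand": 8.7, "travel": [0, 0, 0.75], "twist": [0, 0, 0]},
    {"hand": 8.7, "travel": [0, 0, 0], "twist": [0, 0, 0]},
  ],
)

```text
time: 8.85
position: [0.5678, -0.1742, 0.0933]
tool_rot: [0.949, 0.154, 0.271, -0.045]
ft_force: [-0.1, -0.5, -0.5]
grip_width: 0.0869
grip_force: 0.0
```

```bash
python3 chk.py
```

```text
t 8.85 s 0.02025567210336462 off 0.003666556584025489 lat -0.0005640008301565137 ang [ 0.1417 -0.0642 -0.0534] [-0.1193 -0.4873 -0.4759] 0.08692204689403722
```

>>> move_arm(
  commands=[
    {"hand": 6.0, "travel": [0, 0, 0], "twist": [0, 0, 0]},
    {"hand": 6.0, "travel": [0, 0, 0], "twist": [0, 0, 0]},
    {"hand": 6.0, "travel": [0, 0, 0], "twist": [0, 0, 0]},
    {"hand": 6.0, "travel": [0, 0, 0], "twist": [0, 0, 0]},
    {"hand": 6.0, "travel": [0, 0, 0], "twist": [0, 0, 0]},
  ],
  force=45,
)

```text
time: 9.27
position: [0.5676, -0.1749, 0.0952]
tool_rot: [0.949, 0.154, 0.272, -0.044]
ft_force: [0.4, 0.7, -0.8]
grip_width: 0.0678
grip_force: 45.0
```

```bash
python3 chk.py
```

```text
t 9.2667 s 0.02210252300512816 off 0.0030020184441907835 lat 5.790852617687399e-05 ang [ 0.0233  0.0141 -0.0765] [ 0.4296  0.6773 -0.7553] 0.06779414798632194
```

>>> move_arm(
  commands=[
    {"hand": 6.0, "travel": [0, 0, -0.8], "twist": [0, 0, 0]},
    {"hand": 6.0, "travel": [0, 0, -1.4], "twist": [0, 0, 0]},
    {"hand": 6.0, "travel": [0, 0, -1.6], "twist": [0, 0, 0]},
    {"hand": 6.0, "travel": [0, 0, -1.6], "twist": [0, 0, 0]},
    {"hand": 6.0, "travel": [0, 0, -1.6], "twist": [0, 0, 0]},
  ],
)

```text
time: 9.68
position: [0.5316, -0.1867, 0.1552]
tool_rot: [0.949, 0.154, 0.272, -0.044]
ft_force: [-0.5, 0.2, -0.1]
grip_width: 0.0677
grip_force: 45.0
```

```bash
python3 chk.py
python3 - <<'E'
from plan import *;from rig import robot
o=robot.get_obs();print(o['q'])
plan(o,RM,[M[0],M[1],.26])
plan(o,RM,[.50,-.17,.26])
plan(o,RM,[M[0],M[1],.26],R0=RM,p0=np.array([.50,-.17,.26]))
E
```

```text
t 9.6833 s 0.09309330190629109 off 0.003422892770489641 lat -5.156476562899256e-05 ang [ 0.0185 -0.0383 -0.0781] [-0.4976  0.2389 -0.1489] 0.067739417390022
[-0.82401485  0.47204209  1.97906355  0.91411103  0.65405468 -0.30881225]
10 rows travel [1.13, -3.72, -0.66] twist [-0.87, -3.12, 3.06]
7 rows travel [0.06, -0.36, -1.57] twist [-1.25, -4.45, 4.37]
10 rows travel [0.09, -3.62, 0.0] twist [0.0, 0.0, 0.0]
```

>>> move_arm(
  commands=[
    {"hand": 6.0, "travel": [0.06, -0.36, -1.57], "twist": [-1.25, -4.45, 4.37]},
    {"hand": 6.0, "travel": [0.06, -0.36, -1.57], "twist": [-1.25, -4.45, 4.37]},
    {"hand": 6.0, "travel": [0.06, -0.36, -1.57], "twist": [-1.25, -4.45, 4.37]},
    {"hand": 6.0, "travel": [0.06, -0.36, -1.57], "twist": [-1.25, -4.45, 4.37]},
    {"hand": 6.0, "travel": [0.06, -0.36, -1.57], "twist": [-1.25, -4.45, 4.37]},
  ],
)

```text
time: 10.1
position: [0.5086, -0.1771, 0.2021]
tool_rot: [0.989, 0.029, 0.142, -0.031]
ft_force: [0.4, -0.3, -1.7]
grip_width: 0.0678
grip_force: 45.0
```

>>> move_arm(
  commands=[
    {"hand": 6.0, "travel": [0.06, -0.36, -1.57], "twist": [-1.25, -4.45, 4.37]},
    {"hand": 6.0, "travel": [0.06, -0.36, -1.57], "twist": [-1.25, -4.45, 4.37]},
    {"hand": 6.0, "travel": [0, 0, 0], "twist": [0, 0, 0]},
    {"hand": 6.0, "travel": [0, 0, 0], "twist": [0, 0, 0]},
  ],
)

```text
time: 10.43
position: [0.505, -0.1717, 0.2307]
tool_rot: [0.996, -0.036, 0.073, -0.02]
ft_force: [0.1, 0.0, -1.1]
grip_width: 0.0678
grip_force: 45.0
```

Run:
```python
from plan import *;from rig import robot
o=robot.get_obs();print(o['q'],o['position'],o['grip_width'])
plan(o,RM,[M[0],M[1],.26])
```

```text
[-0.60586639  0.33131839  1.73701464  0.13566095  0.97590822  0.96697288] [ 0.50496126 -0.17173916  0.2306578 ] 0.06776002223030622
10 rows travel [0.36, -3.62, -0.17] twist [-0.32, -0.81, 0.88]
```

>>> move_arm(
  commands=[
    {"hand": 6.0, "travel": [0.36, -3.62, -0.17], "twist": [-0.32, -0.81, 0.88]},
    {"hand": 6.0, "travel": [0.36, -3.62, -0.17], "twist": [-0.32, -0.81, 0.88]},
    {"hand": 6.0, "travel": [0.36, -3.62, -0.17], "twist": [-0.32, -0.81, 0.88]},
    {"hand": 6.0, "travel": [0.36, -3.62, -0.17], "twist": [-0.32, -0.81, 0.88]},
    {"hand": 6.0, "travel": [0.36, -3.62, -0.17], "twist": [-0.32, -0.81, 0.88]},
  ],
)

```text
time: 10.85
position: [0.5381, 0.0069, 0.2456]
tool_rot: [0.996, -0.077, 0.033, -0.012]
ft_force: [-0.1, -0.7, -1.4]
grip_width: 0.068
grip_force: 45.0
```

>>> move_arm(
  commands=[
    {"hand": 6.0, "travel": [0.36, -3.62, -0.17], "twist": [-0.32, -0.81, 0.88]},
    {"hand": 6.0, "travel": [0.36, -3.62, -0.17], "twist": [-0.32, -0.81, 0.88]},
    {"hand": 6.0, "travel": [0.36, -3.62, -0.17], "twist": [-0.32, -0.81, 0.88]},
    {"hand": 6.0, "travel": [0.36, -3.62, -0.17], "twist": [-0.32, -0.81, 0.88]},
    {"hand": 6.0, "travel": [0.36, -3.62, -0.17], "twist": [-0.32, -0.81, 0.88]},
  ],
)

```text
time: 11.27
position: [0.5891, 0.1811, 0.2575]
tool_rot: [0.993, -0.114, -0.005, -0.001]
ft_force: [0.6, -0.8, -0.6]
grip_width: 0.0679
grip_force: 45.0
```

>>> move_arm(
  commands=[
    {"hand": 6.0, "travel": [0, 0, 0], "twist": [0, 0, 0]},
    {"hand": 6.0, "travel": [0, 0, 0], "twist": [0, 0, 0]},
    {"hand": 6.0, "travel": [0, 0, 0], "twist": [0, 0, 0]},
  ],
)

```text
time: 11.52
position: [0.589, 0.1791, 0.2576]
tool_rot: [0.993, -0.115, -0.004, -0.001]
ft_force: [-0.9, -0.7, -1.2]
grip_width: 0.068
grip_force: 45.0
```

```bash
cat > ringw.py <<'E'
# held roll's top face by the wrist camera: centre in tool coordinates at z=-25.9 mm
from plan import *;from rig import robot
np.set_printoptions(precision=4,suppress=True)
o=robot.get_obs();c=robot.camera("wrist");T=c["T_tool_cam"]
hsv=cv2.cvtColor(c["frame"],cv2.COLOR_RGB2HSV)
m=((hsv[...,0]<25)&(hsv[...,1]>70)).astype(np.uint8);m[283:]=0
cs,_=cv2.findContours(m,cv2.RETR_CCOMP,cv2.CHAIN_APPROX_NONE)
for q in cs:
    if len(q)>60: print(len(q),cv2.boundingRect(q))
cv2.imwrite("pics/hold.png",c["frame"][...,::-1])
for x,y,z in((0,.034,-.0259),(0,-.034,-.0259),(.034,0,-.0259),(.034,0,-.002),(0,.034,-.002)):
    print((x,y,z),proj(c,[x,y,z],T))
print(o["position"],o["q"]);plan(o,RM,[M[0],M[1],.20])
E
python3 ringw.py
```

```text
559 (250, 148, 140, 135)
123 (292, 162, 49, 34)
76 (303, 106, 26, 17)
85 (623, 103, 17, 41)
96 (465, 93, 46, 31)
159 (491, 90, 77, 23)
155 (477, 43, 77, 39)
(0, 0.034, -0.0259) [386.3846 270.484 ]
(0, -0.034, -0.0259) [248.185  270.5283]
(0.034, 0, -0.0259) [317.2262 204.799 ]
(0.034, 0, -0.002) [317.3721 190.8378]
(0, 0.034, -0.002) [378.0735 249.2474]
[0.589  0.1791 0.2576] [0.1123 0.4718 1.3981 0.0033 1.2797 1.9116]
2 rows travel [0.05, -0.1, 2.88] twist [-0.01, 0.25, -0.07]
```

>>> move_arm(
  commands=[
    {"hand": 6.0, "travel": [0.03, -0.05, 2.3], "twist": [0, 0.12, 0]},
    {"hand": 6.0, "travel": [0.03, -0.05, 2.3], "twist": [0, 0.12, 0]},
    {"hand": 6.0, "travel": [0.0, -0.05, 2.3], "twist": [0, 0.12, 0]},
    {"hand": 6.0, "travel": [0, 0, 2.3], "twist": [0, 0.12, 0]},
    {"hand": 6.0, "travel": [0, 0, 0], "twist": [0, 0, 0]},
  ],
  force=60,
)

```text
time: 11.98
position: [0.5869, 0.1792, 0.1626]
tool_rot: [0.993, -0.116, -0.004, 0.001]
ft_force: [-2.1, -0.4, -1.3]
grip_width: 0.0671
grip_force: 60.0
```

>>> move_arm(
  commands=[
    {"hand": 6.0, "travel": [0, 0, 0], "twist": [0, 0, 0]},
    {"hand": 6.0, "travel": [0, 0, 0], "twist": [0, 0, 0]},
  ],
)

```text
time: 12.15
position: [0.5921, 0.1807, 0.1687]
tool_rot: [0.993, -0.116, 0.003, -0.001]
ft_force: [0.1, 0.3, -0.5]
grip_width: 0.0673
grip_force: 60.0
```

```bash
cat > chm.py <<'E'
from plan import *;from rig import robot
np.set_printoptions(precision=4,suppress=True)
o=robot.get_obs();Q=R.from_quat(o['tool_rot']).as_matrix()
print("t",o['time'],o['position'],"tool err cm",(RM.T@(np.array([.5897,.1803,0])-o['position']))[:2]*100,"rot",np.degrees(R.from_matrix(Q.T@RM).as_rotvec()),o['ft_force'],o['moment'],o['grip_width'],o['grip_force'])
E
python3 chm.py; python3 ringw.py | head -6
python3 - <<'E'
import cv2;f=cv2.imread("pics/hold.png");cv2.imwrite("pics/h2.png",cv2.resize(f[90:310,180:460],None,fx=2.5,fy=2.5,interpolation=cv2.INTER_CUBIC))
E
```

```text
t 12.15 [0.5921 0.1807 0.1687] tool err cm [-0.2251  0.0959] rot [-0.1204 -0.2914 -0.2938] [ 0.1293  0.3036 -0.5233] [-0.0558  0.1222 -0.0016] 0.06725413572850926 59.999656565487385
543 (250, 176, 141, 107)
85 (298, 227, 43, 16)
109 (299, 117, 38, 24)
108 (598, 98, 42, 21)
153 (456, 57, 29, 73)
502 (496, 37, 144, 106)
```

View pics/h2.png

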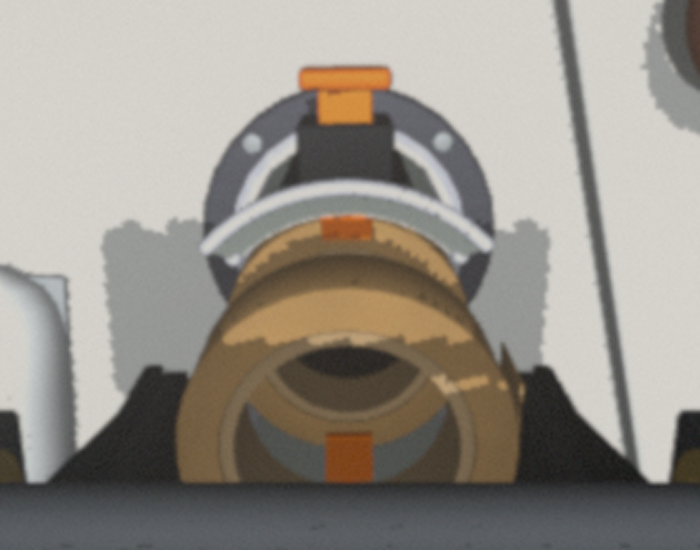

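The picture shows the roll held straight over the mouth, its front edges at crop rows 252 and 288, as predicted for a centred roll. The far-shell rim corners are at (203,248) and (492,245).

```bash
python3 - <<'E'
from plan import *;from rig import robot
np.set_printoptions(precision=4,suppress=True)
o=robot.get_obs();c=robot.camera("wrist");E=ext(c,o);print(o['position'])
P=lambda x,y:(180+(x+.5)/2.5-.5,90+(y+.5)/2.5-.5)
k=[onz(c,P(*p),.15,E) for p in((203,248),(492,245))];print(k,np.mean(k,0)-RM[:,0]*.0306)
b=[onz(c,P(*p),.139,E) for p in((347,228),)];print("catch tongue mid",b)
E
python3 chm.py
```

```text
[0.5926 0.1811 0.1693]
[array([0.6289, 0.2072, 0.15  ]), array([0.6138, 0.14  , 0.15  ])] [0.5915 0.1805 0.15  ]
catch tongue mid [array([0.6232, 0.1733, 0.139 ])]
t 12.25 [0.5927 0.1813 0.1695] tool err cm [-0.2719  0.1654] rot [-0.1594 -0.3984 -0.2639] [ 0.2028  0.2988 -1.1236] [-0.0392  0.1895 -0.0565] 0.06762616118873362 59.99968238174915
```

>>> move_arm(
  commands=[
    {"hand": 6.0, "travel": [-0.2, 0.1, 1.0], "twist": [-0.1, -0.3, -0.2]},
    {"hand": 6.0, "travel": [0, 0, 1.0], "twist": [0, 0, 0]},
    {"hand": 6.0, "travel": [0, 0, 0], "twist": [0, 0, 0]},
    {"hand": 6.0, "travel": [0, 0, 0], "twist": [0, 0, 0]},
  ],
)

```text
time: 12.58
position: [0.5883, 0.1812, 0.1465]
tool_rot: [0.994, -0.113, -0.002, 0.0]
ft_force: [0.9, 0.9, -0.1]
grip_width: 0.0676
grip_force: 60.0
```

```bash
sed -i 's/\.5897,\.1803/.5905,.1807/' chm.py; python3 chm.py
```

```text
t 12.5833 [0.5883 0.1812 0.1465] tool err cm [0.226  0.0033] rot [ 0.0595  0.2265 -0.0132] [ 0.8567  0.9291 -0.0968] [-0.0664  0.1668  0.0268] 0.06759601506079255 59.99951094388962
```

>>> move_arm(
  commands=[
    {"hand": 6.0, "travel": [0.1, 0, 0], "twist": [0, 0, 0]},
    {"hand": 6.0, "travel": [0, 0, 0], "twist": [0, 0, 0]},
    {"hand": 6.0, "travel": [0, 0, 0], "twist": [0, 0, 0]},
    {"hand": 6.0, "travel": [0, 0, 0], "twist": [0, 0, 0]},
    {"hand": 6.0, "travel": [0, 0, 0], "twist": [0, 0, 0]},
  ],
)

```text
time: 13.0
position: [0.5903, 0.1811, 0.1478]
tool_rot: [0.994, -0.113, -0.001, 0.0]
ft_force: [1.0, -0.1, -0.7]
grip_width: 0.0677
grip_force: 60.0
```

```bash
python3 chm.py
```

```text
t 13.0 [0.5903 0.1811 0.1478] tool err cm [0.0266 0.0326] rot [ 0.0094  0.0738 -0.0165] [ 0.9597 -0.1153 -0.6831] [-0.0242  0.1349 -0.0155] 0.06768782848552464 59.99964069575071
```

>>> move_arm(
  commands=[
    {"hand": 6.0, "travel": [0, 0, 0.4], "twist": [0, 0, 0]},
    {"hand": 6.0, "travel": [0, 0, 0.4], "twist": [0, 0, 0]},
    {"hand": 6.0, "travel": [0, 0, 0.4], "twist": [0, 0, 0]},
    {"hand": 6.0, "travel": [0, 0, 0.4], "twist": [0, 0, 0]},
    {"hand": 6.0, "travel": [0, 0, 0.4], "twist": [0, 0, 0]},
  ],
)

```text
time: 13.42
position: [0.591, 0.181, 0.1282]
tool_rot: [0.994, -0.113, 0.0, -0.0]
ft_force: [-1.7, -2.3, 27.3]
grip_width: 0.0677
grip_force: 60.0
```

```bash
python3 chm.py
```

```text
t 13.4167 [0.591  0.181  0.1282] tool err cm [-0.04    0.0448] rot [-0.0117 -0.0074 -0.0206] [-1.6991 -2.342  27.3327] [-0.3848  0.5436  0.0133] 0.06768872147244062 60.015847720205784
```

>>> move_arm(
  commands=[
    {"hand": 6.0, "travel": [0, 0, 0], "twist": [0, 0, 0]},
    {"hand": 6.0, "travel": [0, 0, 0.1], "twist": [0, 0, 0]},
    {"hand": 6.0, "travel": [0, 0, 0.1], "twist": [0, 0, 0]},
  ],
)

```text
time: 13.67
position: [0.5923, 0.1809, 0.1283]
tool_rot: [0.994, -0.113, 0.002, -0.0]
ft_force: [-0.9, -1.6, 17.3]
grip_width: 0.0676
grip_force: 60.0
```

```bash
python3 chm.py; python3 ringw.py|head -8
```

```text
t 13.6667 [0.5923 0.1809 0.1283] tool err cm [-0.1752  0.0561] rot [-0.0346 -0.2002 -0.0028] [-0.9465 -1.5753 17.3077] [-0.339   0.4464 -0.0283] 0.0676451516687305 60.00902708619833
376 (250, 196, 140, 87)
158 (284, 227, 70, 41)
166 (295, 108, 47, 43)
452 (531, 57, 109, 86)
199 (476, 49, 42, 89)
(0, 0.034, -0.0259) [386.3838 270.4862]
(0, -0.034, -0.0259) [248.1753 270.5286]
(0.034, 0, -0.0259) [317.2215 204.796 ]
```

>>> move_arm(
  commands=[
    {"hand": 6.0, "travel": [-0.1, 0, 0.2], "twist": [0, 0, 0]},
    {"hand": 6.0, "travel": [0, 0, 0.25], "twist": [0, 0, 0]},
    {"hand": 6.0, "travel": [0, 0, 0.25], "twist": [0, 0, 0]},
  ],
)

```text
time: 13.97
position: [0.5915, 0.1816, 0.1216]
tool_rot: [0.994, -0.113, 0.002, -0.001]
ft_force: [2.0, -0.0, 2.2]
grip_width: 0.0676
grip_force: 60.0
```

```bash
python3 chm.py
```

```text
t 13.9667 [0.5915 0.1816 0.1216] tool err cm [-0.0713  0.1134] rot [-0.116  -0.2463 -0.019 ] [ 1.9506 -0.0441  2.1852] [-0.0304  0.0653  0.0165] 0.06760295594779443 60.001568756997585
```

>>> move_arm(
  commands=[
    {"hand": 6.0, "travel": [0, 0.1, 0.4], "twist": [0, 0, 0]},
    {"hand": 6.0, "travel": [0, 0, 0.4], "twist": [0, 0, 0]},
    {"hand": 6.0, "travel": [0, 0, 0.4], "twist": [0, 0, 0]},
    {"hand": 6.0, "travel": [0, 0, 0.4], "twist": [0, 0, 0]},
    {"hand": 6.0, "travel": [0, 0, 0.4], "twist": [0, 0, 0]},
  ],
)

```text
time: 14.38
position: [0.5889, 0.1802, 0.0979]
tool_rot: [0.994, -0.113, -0.001, 0.0]
ft_force: [1.6, 0.2, 3.2]
grip_width: 0.0678
grip_force: 60.0
```

```bash
python3 chm.py
```

```text
t 14.3833 [0.5889 0.1802 0.0979] tool err cm [ 0.1459 -0.0834] rot [ 0.0304  0.1139 -0.0222] [1.6461 0.2313 3.162 ] [ 0.109  -0.0317  0.007 ] 0.0677827771732851 60.00197198241949
```

>>> move_arm(
  commands=[
    {"hand": 6.0, "travel": [0, 0, 0.2], "twist": [0, 0, 0]},
    {"hand": 6.0, "travel": [0, 0, 0], "twist": [0, 0, 0]},
    {"hand": 6.0, "travel": [0, 0, 0], "twist": [0, 0, 0]},
    {"hand": 6.0, "travel": [0, 0, 0], "twist": [0, 0, 0]},
  ],
)

```text
time: 14.72
position: [0.5888, 0.1801, 0.0965]
tool_rot: [0.994, -0.113, -0.001, 0.0]
ft_force: [1.6, 0.0, 3.0]
grip_width: 0.0675
grip_force: 60.0
```

```bash
python3 chm.py
cat > cat.py <<'E'
# orange catches: outer ends / tongues against the predicted shut position, in world
from plan import *;from rig import robot;import sys
np.set_printoptions(precision=4,suppress=True)
ax=np.array([.5905,.1807]);X=RM[:2,0]
for n in sys.argv[1:]:
    o=robot.get_obs();c=robot.camera(n);E=ext(c,o);h=cv2.cvtColor(c["frame"],cv2.COLOR_RGB2HSV)
    m=((h[...,0]<14)&(h[...,1]>165)&(h[...,2]>110)).astype(np.uint8)
    k,l,st,ce=cv2.connectedComponentsWithStats(m)
    for i in range(1,k):
        P=onz(c,ce[i],.136,E)[:2]-ax
        if st[i,4]>3 and np.hypot(*P)<.1:
            ys,xs=np.where(l==i);r=[(onz(c,(x,y),.136,E)[:2]-ax)@X for x,y in zip(xs,ys)]
            print(n,st[i],"x from axis",P@X,"span",min(r),max(r))
cv2.imwrite("pics/last.png",c["frame"][...,::-1])
E
python3 cat.py wrist top scene
```

```text
t 14.7167 [0.5888 0.1801 0.0965] tool err cm [ 0.1526 -0.0957] rot [ 0.0402  0.118  -0.017 ] [1.6246 0.0298 2.9548] [0.0266 0.1146 0.0268] 0.06746740129011214 60.00164408236742
wrist [287 120  56  18 314] x from axis 0.06894614433694173 span 0.06512348035659682 0.07165270450674656
wrist [330 136   1   9   9] x from axis 0.06394772399809803 span 0.06237443196381869 0.06550996687977528
wrist [298 146   2   8   9] x from axis 0.06004178334828073 span 0.058797566316656794 0.06158728283676746
wrist [330 149   1   5   5] x from axis 0.059594229109955474 span 0.058793514391266476 0.06039209968033458
wrist [324 153   5   1   5] x from axis 0.058794037296672964 span 0.05879377584679699 0.0587942987408946
wrist [300 210  31   9 242] x from axis 0.032779612285077094 span 0.03112124155609282 0.03471373615513362
wrist [304 328  26  17 412] x from axis -0.028947355926620247 span -0.03352331401577007 -0.024345255832962966
```

>>> move_arm(
  commands=[
    {"hand": 8.5, "travel": [0, 0, 0], "twist": [0, 0, 0]},
    {"hand": 8.5, "travel": [0, 0, 0], "twist": [0, 0, 0]},
    {"hand": 8.5, "travel": [0, 0, 0], "twist": [0, 0, 0]},
    {"hand": 8.5, "travel": [0, 0, 0], "twist": [0, 0, 0]},
    {"hand": 8.5, "travel": [0, 0, 0], "twist": [0, 0, 0]},
  ],
)

```text
time: 15.28
position: [0.5882, 0.1803, 0.0961]
tool_rot: [0.994, -0.113, -0.002, 0.0]
ft_force: [0.8, 0.4, -0.2]
grip_width: 0.0841
grip_force: 0.0
```

>>> move_arm(
  commands=[
    {"hand": 8.5, "travel": [0, 0, -1], "twist": [0, 0, 0]},
    {"hand": 8.5, "travel": [0, 0, -2], "twist": [0, 0, 0]},
    {"hand": 8.5, "travel": [0, 0, -3], "twist": [0, 0, 0]},
    {"hand": 8.5, "travel": [0, 0, -4], "twist": [0, 0, 0]},
    {"hand": 8.5, "travel": [0, 0, -4], "twist": [0, 0, 0]},
  ],
)

```text
time: 15.7
position: [0.5882, 0.1802, 0.2378]
tool_rot: [0.994, -0.113, -0.002, 0.0]
ft_force: [0.9, 0.0, -1.3]
grip_width: 0.0851
grip_force: 0.0
```

>>> move_arm(
  commands=[
    {"hand": 8.5, "travel": [0, 0, -2], "twist": [0, 0, 0]},
    {"hand": 8.7, "travel": [0, 0, 0], "twist": [0, 0, 0]},
    {"hand": 8.7, "travel": [0, 0, 0], "twist": [0, 0, 0]},
  ],
)

```text
time: 15.95
position: [0.5898, 0.1804, 0.2588]
tool_rot: [0.994, -0.113, 0.001, -0.0]
ft_force: [-0.8, -0.5, -0.6]
grip_width: 0.0864
grip_force: 0.0
```

```bash
python3 cat.py wrist
python3 - <<'E'
from plan import *;from rig import robot
np.set_printoptions(precision=4,suppress=True)
o=robot.get_obs();c=robot.camera("wrist");E=ext(c,o);print(o["position"])
h=cv2.cvtColor(c["frame"],cv2.COLOR_RGB2HSV);m=((h[...,0]<25)&(h[...,1]>70)).astype(np.uint8)
cs,_=cv2.findContours(m,cv2.RETR_CCOMP,cv2.CHAIN_APPROX_NONE)
for q in cs:
    if len(q)>60:
        el=cv2.fitEllipse(q);P=onz(c,el[0],.127,E)
        if np.hypot(*(P[:2]-[.5905,.1807]))<.03:print(el,P,np.array(el[1])/f_(c)*((np.linalg.inv(E)@np.append(P,1))[2]))
plan(o,RM,[.515,-.18,.26]);plan(o,RS,S(.125),R0=RM,p0=np.array([.515,-.18,.26]))
E
```

```text
wrist [310 113  10   3  19] x from axis 0.06744317918104312 span 0.06630262614017429 0.06796883753133622
wrist [321 113   5   2   6] x from axis 0.06782981763967035 span 0.0671360776878097 0.06796850776128241
wrist [312 152  13   6  75] x from axis 0.03222527046688592 span 0.029956650136779596 0.034424522193665354
wrist [312 217  13  12 108] x from axis -0.03230666989630751 span -0.03801664663809492 -0.02689702740690488
wrist [312 254  13   5  52] x from axis -0.06709760600055661 span -0.06954655512635492 -0.06523675680724858
wrist [309 260  19   3  46] x from axis -0.07258763502464854 span -0.07388987798056824 -0.07171306277925714
[0.5885 0.1802 0.2567]
((318.3377685546875, 186.1216583251953), (70.42344665527344, 76.0704116821289), 172.6729278564453) [0.5898 0.1794 0.127 ] [0.066  0.0712]
((317.0706787109375, 184.63075256347656), (42.8052864074707, 43.52680206298828), 50.01297378540039) [0.5914 0.1802 0.127 ] [0.04   0.0407]
10 rows travel [0.09, 3.68, -0.03] twist [0.0, 0.01, -0.0]
7 rows travel [-0.25, 0.23, 1.09] twist [1.25, 4.46, -4.35]
```

First roll is seated and both catches are shut. Now for the lower roll.

>>> move_arm(
  commands=[
    {"hand": 8.7, "travel": [0.09, 3.68, 0], "twist": [0, 0, 0]},
    {"hand": 8.7, "travel": [0.09, 3.68, 0], "twist": [0, 0, 0]},
    {"hand": 8.7, "travel": [0.09, 3.68, 0], "twist": [0, 0, 0]},
    {"hand": 8.7, "travel": [0.09, 3.68, 0], "twist": [0, 0, 0]},
    {"hand": 8.7, "travel": [0.09, 3.68, 0], "twist": [0, 0, 0]},
  ],
)

```text
time: 16.47
position: [0.55, -0.0011, 0.2543]
tool_rot: [0.994, -0.113, -0.003, -0.0]
ft_force: [1.1, -0.2, -0.1]
grip_width: 0.0871
grip_force: 0.0
```

>>> move_arm(
  commands=[
    {"hand": 8.7, "travel": [0.09, 3.68, 0], "twist": [0, 0, 0]},
    {"hand": 8.7, "travel": [0.09, 3.68, 0], "twist": [0, 0, 0]},
    {"hand": 8.7, "travel": [0.09, 3.68, 0], "twist": [0, 0, 0]},
    {"hand": 8.7, "travel": [0.09, 3.68, 0], "twist": [0, 0, 0]},
    {"hand": 8.7, "travel": [0.09, 3.68, 0], "twist": [0, 0, 0]},
  ],
)

```text
time: 16.88
position: [0.5131, -0.1812, 0.2545]
tool_rot: [0.994, -0.113, -0.003, -0.001]
ft_force: [1.2, 0.1, -0.6]
grip_width: 0.0873
grip_force: 0.0
```

Run:
```python
from plan import *;from rig import robot
o=robot.get_obs();print(o["position"],o["q"]);plan(o,RS,S(.125),n=12)
```

```text
[ 0.51307587 -0.18121222  0.25447539] [-5.44513280e-01  3.71829816e-01  1.58001763e+00 -7.85506424e-04
  1.19626967e+00  1.25395233e+00]
12 rows travel [-0.13, 0.12, 0.59] twist [0.71, 2.63, -2.55]
```

>>> move_arm(
  commands=[
    {"hand": 8.7, "travel": [-0.13, 0.12, 0.59], "twist": [0.71, 2.63, -2.55]},
    {"hand": 8.7, "travel": [-0.13, 0.12, 0.59], "twist": [0.71, 2.63, -2.55]},
    {"hand": 8.7, "travel": [-0.13, 0.12, 0.59], "twist": [0.71, 2.63, -2.55]},
    {"hand": 8.7, "travel": [-0.13, 0.12, 0.59], "twist": [0.71, 2.63, -2.55]},
    {"hand": 8.7, "travel": [-0.13, 0.12, 0.59], "twist": [0.71, 2.63, -2.55]},
  ],
)

```text
time: 17.3
position: [0.509, -0.1842, 0.2244]
tool_rot: [0.993, -0.001, 0.115, -0.019]
ft_force: [0.0, -0.7, 0.1]
grip_width: 0.0868
grip_force: 0.0
```

>>> move_arm(
  commands=[
    {"hand": 8.7, "travel": [-0.13, 0.12, 0.59], "twist": [0.71, 2.63, -2.55]},
    {"hand": 8.7, "travel": [-0.13, 0.12, 0.59], "twist": [0.71, 2.63, -2.55]},
    {"hand": 8.7, "travel": [-0.13, 0.12, 0.59], "twist": [0.71, 2.63, -2.55]},
    {"hand": 8.7, "travel": [-0.13, 0.12, 0.59], "twist": [0.71, 2.63, -2.55]},
    {"hand": 8.7, "travel": [-0.13, 0.12, 0.59], "twist": [0.71, 2.63, -2.55]},
  ],
)

```text
time: 17.72
position: [0.513, -0.1885, 0.1946]
tool_rot: [0.966, 0.11, 0.23, -0.037]
ft_force: [-0.1, 0.1, -0.7]
grip_width: 0.0873
grip_force: 0.0
```

>>> move_arm(
  commands=[
    {"hand": 8.7, "travel": [-0.13, 0.12, 0.59], "twist": [0.71, 2.63, -2.55]},
    {"hand": 8.7, "travel": [-0.13, 0.12, 0.59], "twist": [0.71, 2.63, -2.55]},
    {"hand": 8.7, "travel": [0, 0, 0], "twist": [0, 0, 0]},
    {"hand": 8.7, "travel": [0, 0, 0], "twist": [0, 0, 0]},
    {"hand": 8.7, "travel": [0, 0, 0], "twist": [0, 0, 0]},
  ],
)

```text
time: 18.13
position: [0.5177, -0.1906, 0.1843]
tool_rot: [0.949, 0.153, 0.273, -0.043]
ft_force: [-0.7, -0.2, -0.7]
grip_width: 0.087
grip_force: 0.0
```

```bash
python3 chk.py
python3 - <<'E'
from plan import *;from rig import robot
np.set_printoptions(precision=4,suppress=True)
o=robot.get_obs();c=robot.camera("wrist");E=ext(c,o)
plan(o,RS,S(.03),n=6);print("pred tip",proj(c,tip,E),"pred ring",proj(c,S(.024),E))
h=cv2.cvtColor(c["frame"],cv2.COLOR_RGB2HSV);m=((h[...,0]<25)&(h[...,1]>70)).astype(np.uint8)
cs,_=cv2.findContours(m,cv2.RETR_CCOMP,cv2.CHAIN_APPROX_NONE)
for q in cs:
    if len(q)>60 and np.linalg.norm(np.array(cv2.fitEllipse(q)[0])-proj(c,S(.024),E))<60:print(cv2.fitEllipse(q),cv2.boundingRect(q))
E
```

```text
t 18.1333 s 0.12534110658065561 off 0.00014724647133727148 lat -0.0007519234490173428 ang [-0.1578  0.1077 -0.0565] [-0.7352 -0.2294 -0.7441] 0.08695527237564285
6 rows travel [-0.05, 0.01, 1.59] twist [0.03, -0.02, 0.01]
pred tip [318.1168 206.408 ] pred ring [318.0654 199.1448]
((317.9805603027344, 196.7999267578125), (77.8293685913086, 78.41162872314453), 31.85338020324707) (279, 157, 79, 80)
((317.8394470214844, 200.78192138671875), (55.85990524291992, 58.76374435424805), 3.808466672897339) (290, 170, 57, 62)
```

>>> move_arm(
  commands=[
    {"hand": 8.7, "travel": [-0.05, 0, 1.7], "twist": [0, 0, 0]},
    {"hand": 8.7, "travel": [-0.05, 0, 1.7], "twist": [0, 0, 0]},
    {"hand": 8.7, "travel": [-0.05, 0, 1.7], "twist": [0, 0, 0]},
    {"hand": 8.7, "travel": [-0.05, 0, 1.7], "twist": [0, 0, 0]},
    {"hand": 8.7, "travel": [-0.05, 0, 1.7], "twist": [0, 0, 0]},
  ],
)

```text
time: 18.6
position: [0.5602, -0.1773, 0.1117]
tool_rot: [0.948, 0.154, 0.274, -0.041]
ft_force: [0.0, 0.2, -0.6]
grip_width: 0.0871
grip_force: 0.0
```

>>> move_arm(
  commands=[
    {"hand": 8.7, "travel": [0, 0, 1.0], "twist": [0, 0, 0]},
    {"hand": 8.7, "travel": [0, 0, 0.8], "twist": [0, 0, 0]},
    {"hand": 8.7, "travel": [0, 0, 0.6], "twist": [0, 0, 0]},
    {"hand": 8.7, "travel": [0, 0, 0], "twist": [0, 0, 0]},
    {"hand": 8.7, "travel": [0, 0, 0], "twist": [0, 0, 0]},
  ],
)

```text
time: 19.02
position: [0.5716, -0.1736, 0.0916]
tool_rot: [0.948, 0.154, 0.274, -0.042]
ft_force: [0.4, 0.5, 0.2]
grip_width: 0.0871
grip_force: 0.0
```

```bash
python3 chk.py
```

```text
t 19.0167 s 0.016827172684753082 off 0.0014087078532812056 lat 1.7840305725338087e-05 ang [-0.2306  0.2068 -0.2102] [0.4135 0.462  0.2015] 0.08710559568891625
```

>>> move_arm(
  commands=[
    {"hand": 8.7, "travel": [-0.1, 0, 0.4], "twist": [0, 0, 0]},
    {"hand": 8.7, "travel": [0, 0, 0.4], "twist": [0, 0, 0]},
    {"hand": 8.7, "travel": [0, 0, 0.4], "twist": [0, 0, 0]},
    {"hand": 8.7, "travel": [0, 0, 0.3], "twist": [0, 0, 0]},
    {"hand": 8.7, "travel": [0, 0, 0], "twist": [0, 0, 0]},
  ],
)

```text
time: 19.43
position: [0.5782, -0.1715, 0.0776]
tool_rot: [0.948, 0.154, 0.274, -0.042]
ft_force: [-0.8, 1.0, 0.6]
grip_width: 0.087
grip_force: 0.0
```

>>> move_arm(
  commands=[
    {"hand": 8.7, "travel": [0, 0, 0], "twist": [0, 0, 0]},
    {"hand": 8.7, "travel": [0, 0, 0], "twist": [0, 0, 0]},
    {"hand": 8.7, "travel": [0, 0, 0], "twist": [0, 0, 0]},
  ],
)

```text
time: 19.68
position: [0.5781, -0.1716, 0.0782]
tool_rot: [0.948, 0.154, 0.274, -0.042]
ft_force: [-0.1, -0.2, 0.7]
grip_width: 0.0869
grip_force: 0.0
```

```bash
python3 chk.py
```

```text
t 19.6833 s 0.0018160304852482937 off 0.0027173672338544094 lat 0.0002338504748856388 ang [-0.2365  0.2003 -0.1791] [-0.1174 -0.1927  0.6562] 0.08693951744793357
```

>>> move_arm(
  commands=[
    {"hand": 8.7, "travel": [0, 0, 0.2], "twist": [0, 0, 0]},
    {"hand": 6.0, "travel": [0, 0, 0], "twist": [0, 0, 0]},
    {"hand": 6.0, "travel": [0, 0, 0], "twist": [0, 0, 0]},
    {"hand": 6.0, "travel": [0, 0, 0], "twist": [0, 0, 0]},
    {"hand": 6.0, "travel": [0, 0, 0], "twist": [0, 0, 0]},
  ],
  force=60,
)

```text
time: 20.1
position: [0.5791, -0.1711, 0.0764]
tool_rot: [0.948, 0.154, 0.274, -0.042]
ft_force: [0.4, -0.4, -0.3]
grip_width: 0.0683
grip_force: 45.5
```

>>> move_arm(
  commands=[
    {"hand": 6.0, "travel": [0, 0, 0], "twist": [0, 0, 0]},
    {"hand": 6.0, "travel": [0, 0, 0], "twist": [0, 0, 0]},
    {"hand": 6.0, "travel": [0, 0, 0], "twist": [0, 0, 0]},
  ],
)

```text
time: 20.35
position: [0.5791, -0.1712, 0.0764]
tool_rot: [0.948, 0.154, 0.274, -0.042]
ft_force: [-0.1, 1.1, 0.3]
grip_width: 0.0676
grip_force: 60.0
```

```bash
python3 chk.py
```

```text
t 20.35 s -0.00024653042677099985 off 0.0027277651088644895 lat 0.00010552148095494599 ang [-0.2204  0.1997 -0.1783] [-0.1142  1.1334  0.2812] 0.06756058190907464
```

>>> move_arm(
  commands=[
    {"hand": 6.0, "travel": [0, 0, -0.8], "twist": [0, 0, 0]},
    {"hand": 6.0, "travel": [0, 0, -1.2], "twist": [0, 0, 0]},
    {"hand": 6.0, "travel": [0, 0, -1.6], "twist": [0, 0, 0]},
    {"hand": 6.0, "travel": [0, 0, -1.6], "twist": [0, 0, 0]},
    {"hand": 6.0, "travel": [0, 0, -1.6], "twist": [0, 0, 0]},
  ],
)

```text
time: 20.77
position: [0.5438, -0.1825, 0.1345]
tool_rot: [0.949, 0.154, 0.274, -0.042]
ft_force: [0.4, 1.2, -1.8]
grip_width: 0.0672
grip_force: 60.0
```

>>> move_arm(
  commands=[
    {"hand": 6.0, "travel": [0, 0, -1.6], "twist": [0, 0, 0]},
    {"hand": 6.0, "travel": [0, 0, -1.2], "twist": [0, 0, 0]},
    {"hand": 6.0, "travel": [0, 0, 0], "twist": [0, 0, 0]},
  ],
)

```text
time: 21.02
position: [0.53, -0.188, 0.1595]
tool_rot: [0.948, 0.154, 0.275, -0.04]
ft_force: [-0.5, -0.5, -1.2]
grip_width: 0.0676
grip_force: 60.0
```

```bash
python3 chk.py
python3 - <<'E'
from plan import *;from rig import robot
o=robot.get_obs()
plan(o,RM,[.50,-.17,.265],n=10)
E
```

```text
t 21.0167 s 0.09779926589741675 off 0.0027488003816209666 lat 0.000661769492597881 ang [-0.4271  0.2349 -0.2242] [-0.4664 -0.4865 -1.1577] 0.06761606263848019
10 rows travel [0.05, -0.25, -1.1] twist [-0.83, -3.16, 3.06]
```

>>> move_arm(
  commands=[
    {"hand": 6.0, "travel": [0.05, -0.25, -1.1], "twist": [-0.83, -3.16, 3.06]},
    {"hand": 6.0, "travel": [0.05, -0.25, -1.1], "twist": [-0.83, -3.16, 3.06]},
    {"hand": 6.0, "travel": [0.05, -0.25, -1.1], "twist": [-0.83, -3.16, 3.06]},
    {"hand": 6.0, "travel": [0.05, -0.25, -1.1], "twist": [-0.83, -3.16, 3.06]},
    {"hand": 6.0, "travel": [0.05, -0.25, -1.1], "twist": [-0.83, -3.16, 3.06]},
  ],
)

```text
time: 21.43
position: [0.5072, -0.1802, 0.2037]
tool_rot: [0.988, 0.03, 0.148, -0.025]
ft_force: [0.5, 0.4, -1.7]
grip_width: 0.0676
grip_force: 60.0
```

>>> move_arm(
  commands=[
    {"hand": 6.0, "travel": [0.05, -0.25, -1.1], "twist": [-0.83, -3.16, 3.06]},
    {"hand": 6.0, "travel": [0.05, -0.25, -1.1], "twist": [-0.83, -3.16, 3.06]},
    {"hand": 6.0, "travel": [0.05, -0.25, -1.1], "twist": [-0.83, -3.16, 3.06]},
    {"hand": 6.0, "travel": [0.05, -0.25, -1.1], "twist": [-0.83, -3.16, 3.06]},
    {"hand": 6.0, "travel": [0.05, -0.25, -1.1], "twist": [-0.83, -3.16, 3.06]},
  ],
)

```text
time: 21.85
position: [0.5005, -0.1693, 0.2588]
tool_rot: [0.995, -0.103, 0.007, -0.004]
ft_force: [-0.1, -0.0, -1.8]
grip_width: 0.0672
grip_force: 60.0
```

Run:
```python
from plan import *;from rig import robot
o=robot.get_obs();print(o["position"],o["q"])
plan(o,RM,[.5905,.1807,.26],n=11)
```

```text
[ 0.50049019 -0.16931293  0.25880125] [-0.5466611   0.33582162  1.62555872  0.01558685  1.17064818  1.22392616]
11 rows travel [0.12, -3.28, 0.01] twist [-0.05, -0.07, 0.11]
```

>>> move_arm(
  commands=[
    {"hand": 6.0, "travel": [0.12, -3.28, 0], "twist": [-0.05, -0.07, 0.1]},
    {"hand": 6.0, "travel": [0.12, -3.28, 0], "twist": [-0.05, -0.07, 0.1]},
    {"hand": 6.0, "travel": [0.12, -3.28, 0], "twist": [-0.05, -0.07, 0.1]},
    {"hand": 6.0, "travel": [0.12, -3.28, 0], "twist": [-0.05, -0.07, 0.1]},
    {"hand": 6.0, "travel": [0.12, -3.28, 0], "twist": [-0.05, -0.07, 0.1]},
  ],
)

```text
time: 22.27
position: [0.5403, -0.009, 0.2594]
tool_rot: [0.994, -0.106, 0.005, -0.003]
ft_force: [0.3, -0.1, -1.3]
grip_width: 0.0675
grip_force: 60.0
```

>>> move_arm(
  commands=[
    {"hand": 6.0, "travel": [0.12, -3.28, 0], "twist": [-0.05, -0.07, 0.1]},
    {"hand": 6.0, "travel": [0.12, -3.28, 0], "twist": [-0.05, -0.07, 0.1]},
    {"hand": 6.0, "travel": [0.12, -3.28, 0], "twist": [-0.05, -0.07, 0.1]},
    {"hand": 6.0, "travel": [0.12, -3.28, 0], "twist": [-0.05, -0.07, 0.1]},
    {"hand": 6.0, "travel": [0.12, -3.28, 0], "twist": [-0.05, -0.07, 0.1]},
  ],
)

```text
time: 22.68
position: [0.5811, 0.15, 0.2601]
tool_rot: [0.994, -0.11, 0.002, -0.001]
ft_force: [0.9, -0.3, -1.1]
grip_width: 0.0675
grip_force: 60.0
```

>>> move_arm(
  commands=[
    {"hand": 6.0, "travel": [0.12, -3.28, 0], "twist": [-0.05, -0.07, 0.1]},
    {"hand": 6.0, "travel": [0, 0, 0], "twist": [0, 0, 0]},
    {"hand": 6.0, "travel": [0, 0, 0], "twist": [0, 0, 0]},
    {"hand": 6.0, "travel": [0, 0, 0], "twist": [0, 0, 0]},
    {"hand": 6.0, "travel": [0, 0, 0], "twist": [0, 0, 0]},
  ],
)

```text
time: 23.1
position: [0.5893, 0.1789, 0.2606]
tool_rot: [0.994, -0.111, 0.001, -0.0]
ft_force: [0.8, -0.1, -1.0]
grip_width: 0.0674
grip_force: 60.0
```

```bash
python3 chm.py
```

```text
t 23.1 [0.5893 0.1789 0.2606] tool err cm [ 0.0707 -0.2056] rot [-0.036  -0.1488  0.202 ] [ 0.8015 -0.1177 -1.0358] [ 0.0153  0.1687 -0.0256] 0.06740130619658868 59.99709717929363
```

Going down to just above the mouth (z ≈ 0.150).

>>> move_arm(
  commands=[
    {"hand": 6.0, "travel": [0.07, -0.2, 2.6], "twist": [0, -0.15, 0.2]},
    {"hand": 6.0, "travel": [0, 0, 2.6], "twist": [0, 0, 0]},
    {"hand": 6.0, "travel": [0, 0, 2.6], "twist": [0, 0, 0]},
    {"hand": 6.0, "travel": [0, 0, 1.6], "twist": [0, 0, 0]},
    {"hand": 6.0, "travel": [0, 0, 1.0], "twist": [0, 0, 0]},
  ],
)

```text
time: 23.52
position: [0.5897, 0.18, 0.1548]
tool_rot: [0.993, -0.114, -0.001, -0.0]
ft_force: [0.4, 0.4, -1.0]
grip_width: 0.0671
grip_force: 60.0
```

>>> move_arm(
  commands=[
    {"hand": 6.0, "travel": [0, 0, 0], "twist": [0, 0, 0]},
    {"hand": 6.0, "travel": [0, 0, 0], "twist": [0, 0, 0]},
    {"hand": 6.0, "travel": [0, 0, 0], "twist": [0, 0, 0]},
    {"hand": 6.0, "travel": [0, 0, 0], "twist": [0, 0, 0]},
  ],
)

```text
time: 23.85
position: [0.5926, 0.1816, 0.1589]
tool_rot: [0.994, -0.113, 0.002, -0.001]
ft_force: [-0.6, 0.3, -1.6]
grip_width: 0.0674
grip_force: 60.0
```

```bash
python3 chm.py
```

```text
t 23.85 [0.5926 0.1816 0.1589] tool err cm [-0.182   0.1358] rot [-0.1503 -0.2645  0.0318] [-0.608   0.2805 -1.5693] [-0.0547  0.1547  0.061 ] 0.06739318344608164 59.99732941389084
```

>>> move_arm(
  commands=[
    {"hand": 6.0, "travel": [-0.1, 0.1, 0.4], "twist": [-0.1, -0.2, 0]},
    {"hand": 6.0, "travel": [0, 0, 0.4], "twist": [0, 0, 0]},
    {"hand": 6.0, "travel": [0, 0, 0], "twist": [0, 0, 0]},
    {"hand": 6.0, "travel": [0, 0, 0], "twist": [0, 0, 0]},
    {"hand": 6.0, "travel": [0, 0, 0], "twist": [0, 0, 0]},
  ],
)

```text
time: 24.27
position: [0.5901, 0.181, 0.1491]
tool_rot: [0.994, -0.113, -0.001, 0.0]
ft_force: [0.3, -0.4, -0.9]
grip_width: 0.0674
grip_force: 60.0
```

```bash
python3 chm.py
```

```text
t 24.2667 [0.5901 0.181  0.1491] tool err cm [0.0497 0.0236] rot [0.0167 0.125  0.0579] [ 0.3374 -0.4411 -0.8771] [-0.0231  0.1806 -0.0521] 0.06744379997950126 59.99726101756096
```

>>> move_arm(
  commands=[
    {"hand": 6.0, "travel": [0, 0, 0.4], "twist": [0, 0, 0]},
    {"hand": 6.0, "travel": [0, 0, 0.4], "twist": [0, 0, 0]},
    {"hand": 6.0, "travel": [0, 0, 0.3], "twist": [0, 0, 0]},
    {"hand": 6.0, "travel": [0, 0, 0.3], "twist": [0, 0, 0]},
    {"hand": 6.0, "travel": [0, 0, 0.3], "twist": [0, 0, 0]},
  ],
)

```text
time: 24.68
position: [0.5908, 0.181, 0.1325]
tool_rot: [0.994, -0.113, -0.0, -0.0]
ft_force: [-0.2, -0.5, 3.2]
grip_width: 0.0673
grip_force: 60.0
```

>>> move_arm(
  commands=[
    {"hand": 6.0, "travel": [0, 0, 0.3], "twist": [0, 0, 0]},
    {"hand": 6.0, "travel": [0, 0, 0.3], "twist": [0, 0, 0]},
    {"hand": 6.0, "travel": [0, 0, 0.3], "twist": [0, 0, 0]},
    {"hand": 6.0, "travel": [0, 0, 0], "twist": [0, 0, 0]},
  ],
)

```text
time: 25.02
position: [0.5912, 0.1811, 0.1248]
tool_rot: [0.994, -0.113, 0.001, -0.0]
ft_force: [0.2, 1.7, 2.0]
grip_width: 0.0671
grip_force: 60.0
```

```bash
python3 chm.py
```

```text
t 25.0167 [0.5912 0.1811 0.1248] tool err cm [-0.0635  0.0578] rot [-0.055  -0.0661  0.0512] [0.1887 1.7314 1.9754] [-0.0122  0.1067  0.059 ] 0.06713650811576738 60.00190693885088
```

>>> move_arm(
  commands=[
    {"hand": 6.0, "travel": [0, 0, 0.4], "twist": [0, 0, 0]},
    {"hand": 6.0, "travel": [0, 0, 0.4], "twist": [0, 0, 0]},
    {"hand": 6.0, "travel": [0, 0, 0.4], "twist": [0, 0, 0]},
    {"hand": 6.0, "travel": [0, 0, 0.4], "twist": [0, 0, 0]},
    {"hand": 6.0, "travel": [0, 0, 0.4], "twist": [0, 0, 0]},
  ],
)

```text
time: 25.43
position: [0.5906, 0.1811, 0.1027]
tool_rot: [0.994, -0.113, -0.001, -0.0]
ft_force: [1.3, 0.5, 3.0]
grip_width: 0.0672
grip_force: 60.0
```

>>> move_arm(
  commands=[
    {"hand": 6.0, "travel": [0, 0, 0.4], "twist": [0, 0, 0]},
    {"hand": 6.0, "travel": [0, 0, 0.2], "twist": [0, 0, 0]},
    {"hand": 6.0, "travel": [0, 0, 0], "twist": [0, 0, 0]},
    {"hand": 6.0, "travel": [0, 0, 0], "twist": [0, 0, 0]},
  ],
)

```text
time: 25.77
position: [0.5898, 0.1809, 0.0969]
tool_rot: [0.994, -0.113, -0.001, 0.0]
ft_force: [0.6, 0.5, 2.4]
grip_width: 0.0673
grip_force: 60.0
```

```bash
python3 chm.py; python3 cat.py wrist
```

```text
t 25.7667 [0.5898 0.1809 0.0969] tool err cm [0.0693 0.0043] rot [0.0332 0.1535 0.052 ] [0.5877 0.5093 2.3732] [ 0.0614 -0.0992 -0.0086] 0.06734447310544614 60.00256799161434
wrist [290 122  55  20 302] x from axis 0.06879904012563481 span 0.0643625823110679 0.07173396186478254
wrist [333 140   1   5   5] x from axis 0.0639806917605353 span 0.06319054511328415 0.06476804821829232
wrist [333 148   1   8   8] x from axis 0.06020239018778605 span 0.05879419460759141 0.06160182171301587
wrist [301 151   1   5   5] x from axis 0.059588459390280776 span 0.058782807732810374 0.060391238670686645
wrist [327 155   4   1   4] x from axis 0.058792593106208976 span 0.058792059288570904 0.058793126931925024
wrist [303 212  30   9 241] x from axis 0.03278340713210563 span 0.03093369626273252 0.034551233307375
wrist [306 329  26  16 383] x from axis -0.028715112012329506 span -0.03300928907031095 -0.02437824765989836
```

Both catches are shut again, the same as after the first roll. Releasing and rising.

>>> move_arm(
  commands=[
    {"hand": 8.5, "travel": [0, 0, 0], "twist": [0, 0, 0]},
    {"hand": 8.5, "travel": [0, 0, 0], "twist": [0, 0, 0]},
    {"hand": 8.5, "travel": [0, 0, 0], "twist": [0, 0, 0]},
    {"hand": 8.5, "travel": [0, 0, 0], "twist": [0, 0, 0]},
    {"hand": 8.5, "travel": [0, 0, 0], "twist": [0, 0, 0]},
  ],
)

```text
time: 26.23
position: [0.5891, 0.1808, 0.0967]
tool_rot: [0.994, -0.113, -0.002, 0.0]
ft_force: [-0.0, 0.5, -0.6]
grip_width: 0.0835
grip_force: 0.0
```

>>> move_arm(
  commands=[
    {"hand": 8.5, "travel": [0, 0, -1], "twist": [0, 0, 0]},
    {"hand": 8.5, "travel": [0, 0, -2], "twist": [0, 0, 0]},
    {"hand": 8.5, "travel": [0, 0, -3], "twist": [0, 0, 0]},
    {"hand": 8.5, "travel": [0, 0, -4], "twist": [0, 0, 0]},
    {"hand": 8.5, "travel": [0, 0, -4], "twist": [0, 0, 0]},
  ],
)

```text
time: 26.65
position: [0.5892, 0.1808, 0.2384]
tool_rot: [0.994, -0.113, -0.002, 0.0]
ft_force: [1.0, 1.0, -0.3]
grip_width: 0.0848
grip_force: 0.0
```

>>> move_arm(
  commands=[
    {"hand": 8.5, "travel": [0, 0, -2], "twist": [0, 0, 0]},
    {"hand": 8.5, "travel": [0, 0, 0], "twist": [0, 0, 0]},
    {"hand": 8.5, "travel": [0, 0, 0], "twist": [0, 0, 0]},
    {"hand": 8.5, "travel": [0, 0, 0], "twist": [0, 0, 0]},
  ],
)

```text
time: 26.98
position: [0.5893, 0.1808, 0.2567]
tool_rot: [0.994, -0.113, -0.002, 0.0]
ft_force: [-0.1, 0.0, 0.0]
grip_width: 0.0854
grip_force: 0.0
```

```bash
python3 cat.py wrist
python3 - <<'E'
from plan import *;from rig import robot
np.set_printoptions(precision=4,suppress=True)
o=robot.get_obs();c=robot.camera("wrist");E=ext(c,o);print(o["position"],o["time"],o["ft_force"])
h=cv2.cvtColor(c["frame"],cv2.COLOR_RGB2HSV);m=((h[...,0]<25)&(h[...,1]>70)).astype(np.uint8)
cs,_=cv2.findContours(m,cv2.RETR_CCOMP,cv2.CHAIN_APPROX_NONE)
for q in cs:
    if len(q)>60:
        el=cv2.fitEllipse(q);P=onz(c,el[0],.127,E)
        if np.hypot(*(P[:2]-[.5905,.1807]))<.03:print(el,P,np.array(el[1])/f_(c)*((np.linalg.inv(E)@np.append(P,1))[2]))
E
```

```text
wrist [310 111  15   3  21] x from axis 0.06747466251338029 span 0.06680307778568306 0.06844977527752276
wrist [311 150  14   7  76] x from axis 0.032447676754563705 span 0.029968408672720943 0.03528271590445796
wrist [313 217  12  11 111] x from axis -0.03211438520761712 span -0.03751175805579484 -0.027452811140522802
wrist [312 254  13   4  51] x from axis -0.06729089702931809 span -0.06887207623975318 -0.06565125197534055
wrist [309 260  19   2  38] x from axis -0.0726518843821107 span -0.07319467520486837 -0.07210956598863573
[0.589  0.1808 0.2558] 27.0333 [ 0.1209 -0.773   0.0925]
((318.05816650390625, 185.96961975097656), (70.55410766601562, 75.5542984008789), 2.226682662963867) [0.5902 0.18   0.127 ] [0.0659 0.0705]
((334.9423828125, 193.53826904296875), (8.961243629455566, 22.36133575439453), 37.24985122680664) [0.5795 0.1662 0.127 ] [0.0084 0.021 ]
((315.2920837402344, 180.6659698486328), (33.38266372680664, 46.03184127807617), 52.327056884765625) [0.5958 0.1814 0.127 ] [0.031  0.0428]
```

The roll's ring is centred within 1 mm at catch height and both catches are shut, matching the state after the first roll. Handing in.

```bash
python3 -c "
from rig import robot
print(robot.hand_in())"
```

```text
the job is handed in; nothing more can be done
None
```

Job handed in at 27 s: both kraft rolls are pressed into the magazine on top of the first, and the last wrist picture showed both catches shut over a roll centred within about 1 mm; the hand-in gave back no verdict.

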